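# Refit the tongued vent cover of an instrument module

### The arm

A 7-joint arm with a two-finger parallel gripper is mounted at the origin on the work surface. World frame = base frame: x ahead of the robot, y to its left, z up, the work surface at z = 0. Lengths are in m, angles in rad, forces in N, time in s.
With the tool pointing down it reaches from about 0.425 to 0.8 m from the base axis. Payload 8.3 kg.
Tool frame: the origin (TCP) lies at the very end of the fingers, on their centre line; the grasp point (between the pads) lies behind it (env.grip_depth is the z of the grasp point in the tool frame, in m); z points along the fingers, y is the direction in which the jaws open and shut (so a half turn about z gives the same grasp; the last joint's range is limited). The gripper opens to 85 mm and grips with 20 to 120 N. Pads are 22 mm wide; open, the fingers measure 114 mm over their backs; the gripper's body (76 mm by 85 mm) begins 54 mm behind the grasp point. The pads swing forward as they close: fully open they stand 13 mm farther back than shut.
Start: joints at [1.217, 0.383, 0.016, 1.37, -0.006, 1.388, -0.046], TCP at [0.179, -0.599, 0.231] pointing down, gripper open.
Joint ranges: [-2.95, 2.95], [-0.25, 2.06], [-1.52, 1.56], [0.18, 2.33], [-1.44, 4.58], [0.02, 2.06], [-3.01, 3.01]. Speed limits (rad/s): [2.39, 2.39, 3.01, 3.01, 3.14, 3.14, 3.14].

### API

Orientations are given as a unit quaternion [w, x, y, z].
In Python, from cell import env gives the robot as it stands.
- The arm moves only by the tool jog_arm, never from a script. Its argument "steps" is one flat list of numbers, 7 for each row, row after row: the shift along the tool's x, y, z normalised to -1 to 1, where 1 is 1000 mm, then the turn, a rotation vector about the tool's x, y, z normalised to -1 to 1, where 1 is 120 degrees, then the opening, from 0 (shut) to 1 (fully open). In form: [x, y, z, ax, ay, az, grip, x, y, z, ax, ay, az, grip, ...]. A call has exactly 5 rows; each row is the pose to reach, as a shift and turn from the pose measured when the call began, along the tool's axes at that moment; what a row does not reach only later rows make up. A row lasts 1/12 s, in which the tool goes at most 41.7 mm and 7.16 degrees, less where a joint would pass 70% of its speed; a pose out of reach is approached as far as the arm can. A call with a number of a shift or a turn outside -1 to 1 is refused whole. A call with a gripper value outside its range is refused whole. The fingers move at their own pace and stop on an object; "force" is the grip in N (left out, the last holds). Time passes only in rows, so rows that repeat a pose let the fingers close, or fill a call up. It gives the time, the measured TCP pose, the force and the opening at its end, in the units of the state.
- env.read_state(): the state, without advancing time (a new reading comes with each control period).
- env.read_camera(name): name is "side" or "top" or "wrist"; returns a dict with "pixels" (480x640x3 uint8, red, green, blue), "camera_matrix" (3x3 intrinsics, pixels), "rvec" (rotation vector, rad) and "tvec" (3), from world to camera coordinates, as OpenCV has them. Camera axes: x right, y down, z forward; pixel columns grow to the right and rows downward; lengths in m; the calibration is good to about 2 mm. A picture is of the moment at which its call begins. There is no depth.
- env.job_done(): hands the job in, once; it reports no verdict.
The state is a dict: "t": time; "joint_pos": joint angles; "qvel": joint speeds; "joint_efforts": joint torques, N m; "tcp_pos": TCP position; "tool_rot": TCP orientation; "force": force on the tool from outside, world axes, zero at the start; "torque": the same for the moment, N m; "width": finger opening in m.
Only numpy, scipy, OpenCV 4.12 (cv2) and the standard library are available. Lean on these libraries where they do the work, as an engineer would, in place of code of your own. Each camera call takes 0.05 s, during which the arm holds its last target.

### The job

Put the blue vent cover back on the open white instrument module: angle its tongue down into the groove under the lip, press it in against the sprung contact strip, then lower the cover flat until both orange catches have snapped over its far edge. Feel your way and be gentle: never press the cover or the gripper on the module with more than 40 N. Line the cover up with the module's sides, let go, and leave everything else on the bench alone.

Things in the scene. Friction and masses are not known exactly. Their poses are not given: they have to be found in the camera images.
- case: White instrument module, 244 (x) x 170 (y) mm, fixed, open on top. Origin: centre of its underside, on the bench; +x points from the groove to the two orange catches, z up. End walls 70 mm high. Groove, strip, rim and catches sit on a steel inner frame, clamped up to 10 mm off nominal either way along case x, different each time and NOT in the readings: find it by feel or sight.
- groove (a point): Nominal mouth of the groove (without the inner frame's shift), mid-width, on the groove floor: case x -76 mm, 60 mm above the bench. The groove runs along case y, 150 mm long, opens to case +x, is 7 mm high (lip underside 67, lip top 72 mm above the bench), 13.5 mm deep to its hard back; the cover's 8 mm thick shoulder meets the lip when the 12 mm tongue is fully in. Axes as the case's.
- ledge (a point): Nominal middle of the level steel landing ledge that continues the groove floor at the same height, 60 mm above the bench, from the mouth 34 mm to case +x (this point: 16 mm from the mouth). The tongue can be set down here and then slid to case -x in under the lip; then 8 mm beyond the mouth it meets the strip.
- seal (a joint): Travel (m) of the sprung copper contact strip in the back of the groove: 0 free (face 8 mm inside the mouth), 0.005 at most. Pushes back with 2 N at first touch plus 2 N per mm (12 N at 5 mm). It must be held in by 2 to 4 mm (6 to 10 N) for the cover's far edge to drop inside the far rim; it then presses the cover against that rim.
- catch_l (a joint): Left orange spring catch (case y +50 mm), 16 mm wide, at the far end; angle in rad, 0 upright = closed, grows as it is pushed outwards to +x. Its nose juts 2.5 mm over the fitted cover's far edge; its sloping top (70 to 80 mm above the bench) is pushed aside by the cover coming down (about 0.1 rad, 2 to 8 N downwards each) and springs back over it.
- catch_r (a joint): Right orange spring catch (case y -50 mm), just like the left one.
- case_seat (a point): Where the centre of the fitted cover's underside comes (nominal, without the frame's shift): case x = y = 0, 60 mm above the bench. The far rim's inner face is 86 mm to +x of this (top 66 mm above the bench), with a ledge before it at 60 mm. Lip to rim is 162 mm, the cover with tongue 172 mm: it cannot go in flat.
- panel_grip (a point): Centre of the white grip rib of the loose blue cover. Cover axes: +x from tongue to far edge, z out of its outer face. Rib: 12 mm thick (x), 70 long (y), 36 high, on the outer face, its top 44 mm over the cover's underside; this point is 26 mm over the underside, 40 mm to +x of the cover's centre.
- panel: The blue cover; origin: centre of its underside, half-way between tongue front and far edge (86 mm to each). 172 mm long with the tongue, 130 mm wide (y), 8 mm thick, 0.2 to 0.4 kg. It starts lying on the bench, outer face up. The 40 N limit counts all its contacts with the module together (strip, ledges, lip, rim, catches), so the hand's own push should stay well below, about 15 to 20 N.
- tongue (a point): Middle of the tongue's front edge, half-way up its thickness: cover x -86 mm, 2 mm over the underside. The tongue is the dark steel strip on the cover's -x edge, 12 mm long, 4 mm thick, 130 mm wide, level with the underside.
- far_edge (a point): Middle of the cover's far edge, opposite the tongue: cover x +86 mm, 4 mm over the underside.
- amber_bottle: Bystander: amber glass bottle, 68 mm across, 150 mm high, white cap. Origin: on its underside, or mid-length for the lying tools. Leave it alone.
- jar: Bystander: white plastic jar with blue lid, 60 mm across, 70 mm high. Origin: on its underside, or mid-length for the lying tools. Leave it alone.
- screwdriver: Bystander: screwdriver 170 mm long lying on the bench. Origin: on its underside, or mid-length for the lying tools. Leave it alone.
- wrench: Bystander: steel wrench 150 mm long lying on the bench. Origin: on its underside, or mid-length for the lying tools. Leave it alone.
- screw_tray: Bystander: grey open tray 90 x 70 x 20 mm. Origin: on its underside, or mid-length for the lying tools. Leave it alone.
- vial_rack: Bystander: blue rack 100 x 60 mm, 52 mm high, with eight capped vials. Origin: on its underside, or mid-length for the lying tools. Leave it alone.
- beaker: Bystander: glass beaker, 64 mm across, 75 mm high. Origin: on its underside, or mid-length for the lying tools. Leave it alone.
Mind the look-alikes: they are no part of the job. What is shaped like the panel but green is not meant.

How it is judged:
By the outcome, as a careful person would: the job done as asked, in the order asked, and still so for the second after the job is handed in, with the robot touching nothing.
It also fails if it takes over 61 s, if anything falls off the work surface, if the arm or the gripper's body presses on something with over 40 N, if the wrist force passes 120 N, or if a joint passes its speed limit or range.

## Working session

There is one attempt and no reset: what is moved stays moved. The work goes in short steps, Python scripts to look and compute and a tool call to move; the robot and the scene stay as the last step left them, time stands still between calls to the robot, and variables do not carry over. Pictures are saved under pics/ and viewed, and the job is handed in when it is done.

Besides the shell and the picture viewer there is one more tool, called after "Request:" as a command line: name --argument value ..., lists and objects as JSON in quotes. jog_arm: Moves the arm, as the interface text tells. Its arguments: {"type":"object","properties":{"steps":{"type":"array"},"force":{"type":"number"}},"required":["steps"]}

```bash
ls; mkdir -p pics; python3 - <<'E'
from cell import env
import cv2
s=env.read_state()
for k,v in s.items(): print(k,v)
print(env.grip_depth)
for n in ["side","top","wrist"]:
    c=env.read_camera(n); cv2.imwrite(f"pics/{n}0.png",c["pixels"][:,:,::-1]); print(n,c["camera_matrix"].tolist(),c["rvec"],c["tvec"])
E
```

```text
pics
t 0.0
joint_pos [ 1.21709732  0.38427532  0.01636013  1.37113606 -0.00627686  1.38820865
 -0.0464776 ]
qvel [-0.00059445  0.00043059 -0.00038601  0.00056803  0.00180059 -0.00117227
 -0.00066864]
joint_efforts [-3.26745828e-05 -6.27598929e+01  8.43730029e-01 -3.71823943e+01
  1.63541635e-02  1.41165830e-02 -4.04631226e-05]
tcp_pos [ 0.17909017 -0.5982717   0.2302638 ]
tool_rot [-9.74078519e-04  9.89440132e-01  1.44938773e-01 -1.70295038e-04]
force [ 0.21901891 -0.81491966 -0.473615  ]
torque [ 0.04603235 -0.02175344  0.01354984]
width 0.08525011544657964
-0.0187
side [[499.7683968578199, 0.0, 324.08397205637283], [0.0, 499.7683968578199, 240.39569769757216], [0.0, 0.0, 1.0]] [ 0.9445337  -2.3589593   1.16660028] [0.39056258 0.28836792 1.08028135]
top [[599.0867408213537, 0.0, 310.4517189444801], [0.0, 599.0867408213537, 242.57004373441737], [0.0, 0.0, 1.0]] [ 2.15018995 -2.21765746  0.06519461] [0.01483582 0.5329003  1.66384173]
wrist [[411.55604977935826, 0.0, 313.9344152798274], [0.0, 411.55604977935826, 237.2673512867117], [0.0, 0.0, 1.0]] [-2.30755658  1.71825126  0.27703413] [-0.62451448 -0.03984455  0.38081132]
```

View pics/top0.png

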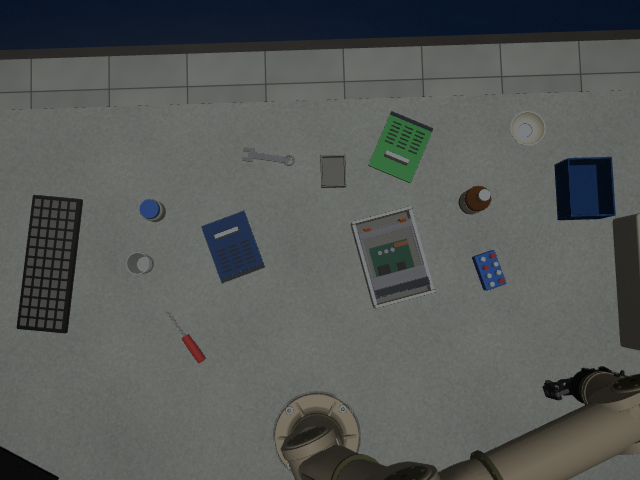

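View pics/side0.png

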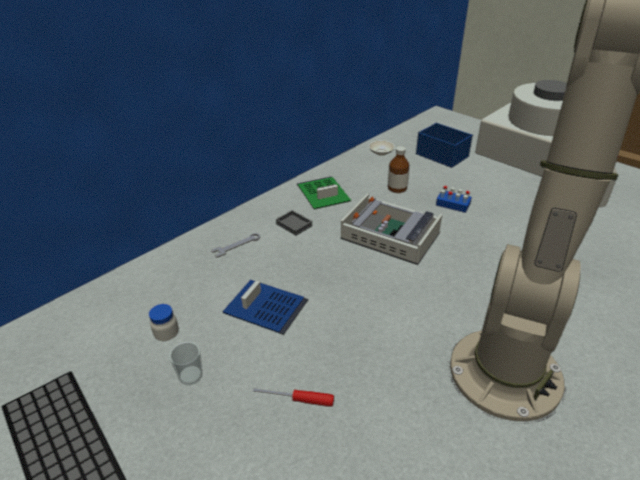

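View pics/wrist0.png

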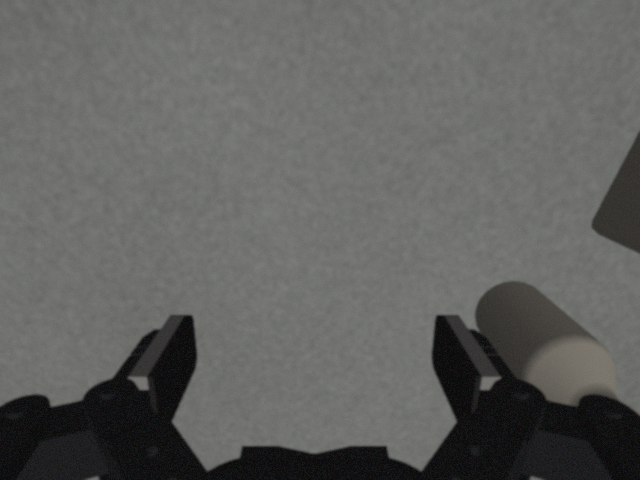

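The top picture shows the blue cover at about (233,246) with its rib at (227,232), so its +x points up. The module is at (392,257), with the orange catches at the top (367,229) and (402,219). The groove is at the bottom, and the green look-alike is at (402,147).

```bash
cat > h.py <<'E'
import numpy as np, cv2
from scipy.spatial.transform import Rotation as R
def cam(c):
    Rm=cv2.Rodrigues(np.array(c["rvec"],float))[0]; return np.array(c["camera_matrix"]),Rm,np.array(c["tvec"],float).ravel()
def ray(c,uv,z):
    K,Rm,t=cam(c); uv=np.atleast_2d(uv).astype(float)
    d=(np.linalg.inv(K)@np.c_[uv,np.ones(len(uv))].T); d=(Rm.T@d).T; o=-Rm.T@t
    return o+d*((z-o[2])/d[:,2])[:,None]
def proj(c,P):
    P=np.atleast_2d(P).astype(float)
    return cv2.projectPoints(P,np.array(c["rvec"],float),np.array(c["tvec"],float),np.array(c["camera_matrix"]),None)[0][:,0]
def q(s): return R.from_quat(np.roll(s["tool_rot"],-1))
E
python3 - <<'E'
from h import *; from cell import env
c=env.read_camera("top"); im=c["pixels"]; hsv=cv2.cvtColor(im,cv2.COLOR_RGB2HSV)
for n,(x,y,w,h) in dict(panel=(185,195,100,100),case=(340,195,110,120)).items():
    cv2.imwrite(f"pics/top_{n}.png",cv2.resize(im[y:y+h,x:x+w,::-1],None,fx=5,fy=5,interpolation=cv2.INTER_CUBIC))
print(hsv[260,240],hsv[232,227],hsv[300,395],hsv[215,357], hsv[50:60,100])
E
```

```text
[109  97  55] [105  12 128] [ 60   2 119] [ 54  12 107] [[23 24 43]
 [20 18 43]
 [15 24 43]
 [15 24 43]
 [20 18 43]
 [23 23 44]
 [30 11 69]
 [50  8 98]
 [53 10 99]
 [60  8 99]]
```

```bash
python3 - <<'E'
from h import *; from cell import env
c=env.read_camera("side"); im=c["pixels"]
x,y,w,h=330,180,120,90
cv2.imwrite(f"pics/side_case.png",cv2.resize(im[y:y+h,x:x+w,::-1],None,fx=6,fy=6,interpolation=cv2.INTER_CUBIC))
E
```

```text
(no output)
```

View pics/top_panel.png

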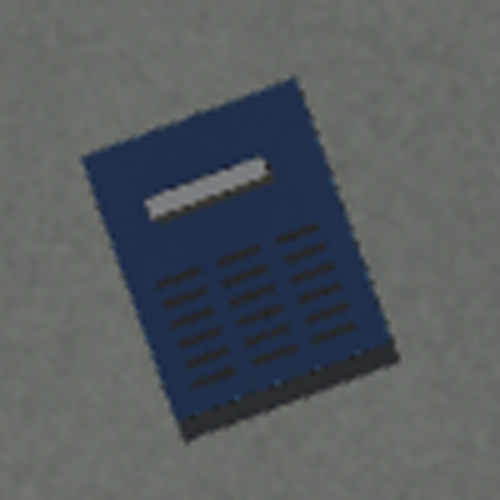

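View pics/top_case.png

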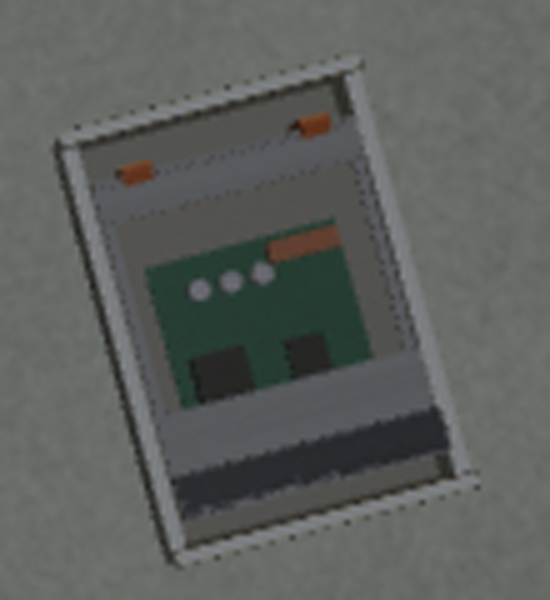

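View pics/side_case.png

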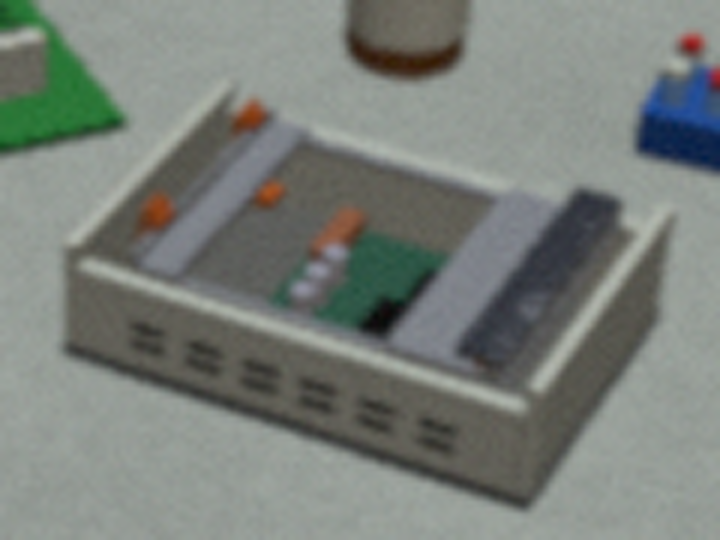

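```bash
python3 - <<'E'
from h import *; from cell import env
c=env.read_camera("top")
o=np.array([185,195]); 
pts=dict(fl=(83,157),fr=(296,77),nr=(398,358),nl=(186,440))
for k,p in pts.items(): print("panel",k,ray(c,np.array(p)/5+o-0.4,0.008 if k[0]=='f' else .004)[0].round(4))
P={k:ray(c,np.array(p)/5+o-0.4,0.008 if k[0]=='f' else .004)[0] for k,p in pts.items()}
ctr=sum(P.values())/4; ax=(P['fl']+P['fr']-P['nl']-P['nr'])/2; print(ctr,np.linalg.norm(ax),np.degrees(np.arctan2(ax[1],ax[0])), np.linalg.norm(P['fl']-P['fr']),np.linalg.norm(P['nl']-P['nr']))
rib=ray(c,np.array((207,188))/5+o-.4,.044); print("rib",rib)
o=np.array([340,195]); pts=dict(fl=(60,143),fr=(357,60),nr=(476,482),nl=(175,562))
P={k:ray(c,np.array(p)/5+o-0.4,0.07)[0] for k,p in pts.items()}
for k in P: print("case",k,P[k])
ctr=sum(P.values())/4; ax=(P['fl']+P['fr']-P['nl']-P['nr'])/2; print(ctr,np.linalg.norm(ax),np.degrees(np.arctan2(ax[1],ax[0])), np.linalg.norm(P['fl']-P['fr']),np.linalg.norm(P['nl']-P['nr']), np.linalg.norm(P['fl']-P['nl']))
a=ax/np.linalg.norm(ax); a=np.array([a[0],a[1]]); n=np.array([-a[1],a[0]])
for nm,p,z in [("lipmouthL",(172,480),.072),("lipmouthR",(440,405),.072),("lipbackL",(186,516),.072),("lipbackR",(452,448),.072),("ledgeedgeL",(160,422),.06),("ledgeedgeR",(420,352),.06),("catchL",(136,172),.08),("catchR",(314,125),.08)]:
    w=ray(c,np.array(p)/5+o-.4,z)[0][:2]-ctr[:2]; print(nm,(w@a).round(4),(w@n).round(4))
E
```

```text
panel fl [0.5904 0.3063 0.008 ]
panel fr [0.6322 0.1845 0.008 ]
panel nr [0.4712 0.1311 0.004 ]
panel nl [0.4287 0.2519 0.004 ]
[0.53063463 0.2184522  0.006     ] 0.17016124101291286 18.49319411988806 0.12874420690567265 0.1280722978919672
rib [[0.56740779 0.23111039 0.044     ]]
case fl [ 0.57898003 -0.11559527  0.07      ]
case fr [ 0.61933157 -0.27900771  0.07      ]
case nr [ 0.38813555 -0.3335898   0.07      ]
case nl [ 0.35008901 -0.16959775  0.07      ]
[ 0.48413404 -0.22444764  0.07      ] 0.23636343216927916 13.27931200581687 0.16832074221736815 0.16834764976463115 0.23517517742908678
lipmouthL -0.0748 0.0742
lipmouthR -0.0734 -0.0763
lipbackL -0.0955 0.072
lipbackR -0.0974 -0.0763
ledgeedgeL -0.0433 0.071
ledgeedgeR -0.0433 -0.0759
catchL 0.0906 0.0495
catchR 0.0902 -0.0503
```

```bash
cat >> h.py <<'E'
def Rtool(yaw, tilt=0):
    """tool y along heading yaw(deg) (cover +x), z down; tilt(deg)>0 raises the +x end of the cover"""
    a=np.radians(yaw); cx=np.array([np.cos(a),np.sin(a),0]); cy=np.array([-np.sin(a),np.cos(a),0])
    M=np.c_[np.cross(cx,[0,0,-1]),cx,[0,0,-1]]
    return R.from_rotvec(-np.radians(tilt)*cy)*R.from_matrix(M)
def cmd(s,p,r):
    q0=q(s); d=q0.inv().apply(np.array(p)-s["tcp_pos"]); w=(q0.inv()*r).as_rotvec()/np.radians(120)
    print("shift",d.round(4),"turn",w.round(4)); return d,w
E
python3 - <<'E'
from h import *; from cell import env
s=env.read_state(); c=env.read_camera("wrist"); K,Rm,t=cam(c); o=-Rm.T@t
print("cam in tool",q(s).inv().apply(o-s["tcp_pos"]),"\n",(Rm@q(s).as_matrix()).round(3))
cmd(s,(0.36,-0.36,0.33),Rtool(13.3-50)); cmd(s,(0.43,-0.23,0.33),Rtool(13.3))
E
```

```text
cam in tool [ 0.08005623  0.00082675 -0.14219422] 
 [[-0.001  1.     0.001]
 [-0.951 -0.    -0.311]
 [-0.311 -0.001  0.951]]
shift [ 0.2416 -0.1768 -0.0989] turn [-3.000e-04 -1.000e-04 -3.053e-01]
shift [ 0.346  -0.2813 -0.0988] turn [-3.00e-04 -3.00e-04 -7.22e-01]
```

```bash
python3 - <<'E'
from h import *; from cell import env
s=env.read_state(); cmd(s,(0.38,-0.34,0.28),Rtool(13.3-40)); cmd(s,(0.46,-0.17,0.28),Rtool(13.3))
E
```

```text
shift [ 0.2665 -0.1902 -0.0488] turn [-2.000e-04 -1.000e-04 -3.886e-01]
shift [ 0.3919 -0.3301 -0.0488] turn [-2.00e-04 -2.00e-04 -7.22e-01]
```

Request:
jog_arm --steps '[0.05,-0.04,-0.01,0,0,-0.06,1,0.1,-0.08,-0.02,0,0,-0.12,1,0.15,-0.11,-0.03,0,0,-0.18,1,0.2,-0.14,-0.04,0,0,-0.24,1,0.24,-0.17,-0.05,0,0,-0.3,1]'

```text
t: 0.77
tcp_pos: [0.3053, -0.4343, 0.2655]
tool_rot: [-0.0, 0.896, 0.445, -0.0]
force: [0.7, -0.2, -0.4]
width: 0.0854
```

```bash
python3 - <<'E'
from h import *; from cell import env
s=env.read_state(); print(s["t"],s["tcp_pos"],s["force"]);cmd(s,(0.46,-0.17,0.26),Rtool(13.3))
E
```

```text
0.7667 [ 0.30532007 -0.43428008  0.26547275] [ 0.66122321 -0.21349108 -0.36067334]
shift [ 0.304  -0.0365  0.0055] turn [-1.000e-04 -0.000e+00 -4.207e-01]
```

Request:
jog_arm --steps '[0.304,-0.037,0,0,0,-0.42,1,0.304,-0.037,0,0,0,-0.42,1,0.304,-0.037,0,0,0,-0.42,1,0.304,-0.037,0,0,0,-0.42,1,0.304,-0.037,0,0,0,-0.42,1]'

```text
t: 1.18
tcp_pos: [0.4099, -0.2541, 0.2657]
tool_rot: [0.0, 0.716, 0.699, -0.0]
force: [0.6, -1.0, 0.3]
width: 0.0852
```

```bash
python3 - <<'E'
from h import *; from cell import env
s=env.read_state(); print(s["t"],s["tcp_pos"],s["force"]);cmd(s,(0.46,-0.17,0.24),Rtool(13.3))
E
```

```text
1.1833 [ 0.40994152 -0.2540948   0.26569435] [ 0.61480972 -0.97935043  0.33613439]
shift [0.0853 0.048  0.0257] turn [ 1.000e-04  3.000e-04 -1.223e-01]
```

Request:
jog_arm --steps '[0.03,0.017,0.01,0,0,-0.05,1,0.06,0.034,0.02,0,0,-0.1,1,0.085,0.048,0.026,0,0,-0.122,1,0.085,0.048,0.026,0,0,-0.122,1,0.085,0.048,0.026,0,0,-0.122,1]'

```text
t: 1.6
tcp_pos: [0.4604, -0.1684, 0.2394]
tool_rot: [0.0, 0.619, 0.785, -0.0]
force: [-0.6, -0.7, -0.8]
width: 0.0853
```

```bash
python3 - <<'E'
from h import *; from cell import env
s=env.read_state(); print(s["t"],s["tcp_pos"],s["force"])
c=env.read_camera("wrist"); cv2.imwrite("pics/w1.png",c["pixels"][:,:,::-1])
import pickle; pickle.dump(c,open("w1.pkl","wb"))
cmd(s,(0.50,0.05,0.24),Rtool(18.5)); cmd(s,(0.56,0.25,0.24),Rtool(18.5))
E
```

```text
1.6 [ 0.46043788 -0.1684186   0.23943699] [-0.5750929  -0.7370873  -0.76518972]
shift [ 0.2032  0.0894 -0.0006] turn [-0.0001  0.0001 -0.0418]
shift [ 0.3837  0.1944 -0.0006] turn [-0.0001  0.0001 -0.0418]
```

View pics/w1.png

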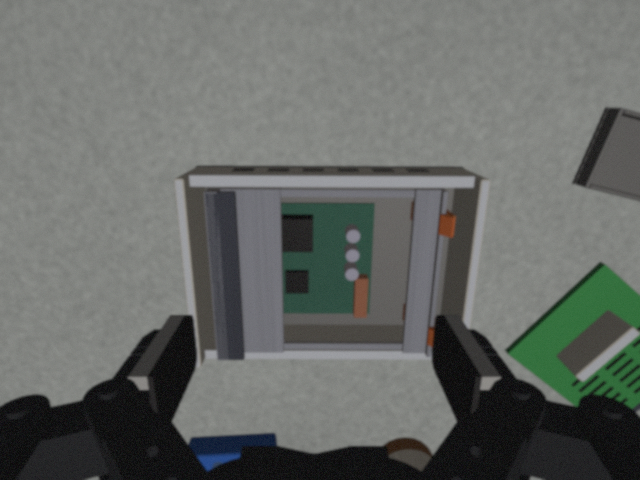

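The wrist picture shows the module, with the dark lip at columns 205–243 and its ledge out to about 283. The far ledge and rim are at columns 404–445, and the catches at (447,225) and (432,337).

```bash
python3 - <<'E'
import cv2
im=cv2.imread("pics/w1.png")
cv2.imwrite("pics/w1a.png",cv2.resize(im[160:370,170:310],None,fx=4,fy=2.8,interpolation=cv2.INTER_CUBIC))
cv2.imwrite("pics/w1b.png",cv2.resize(im[160:370,390:500],None,fx=5,fy=2.8,interpolation=cv2.INTER_CUBIC))
E
```

```text
(no output)
```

View pics/w1a.png

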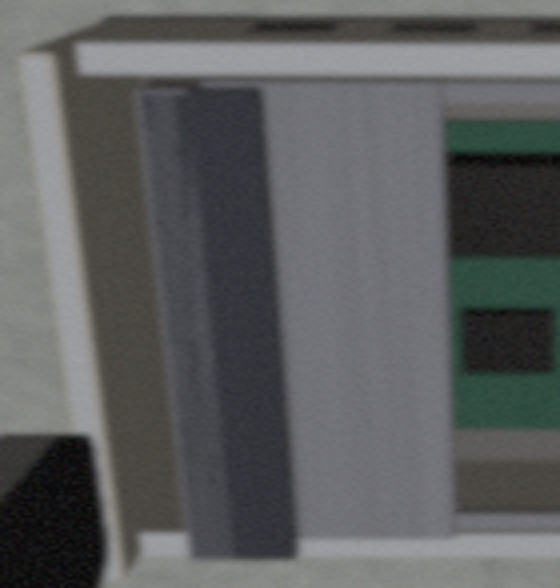

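View pics/w1b.png

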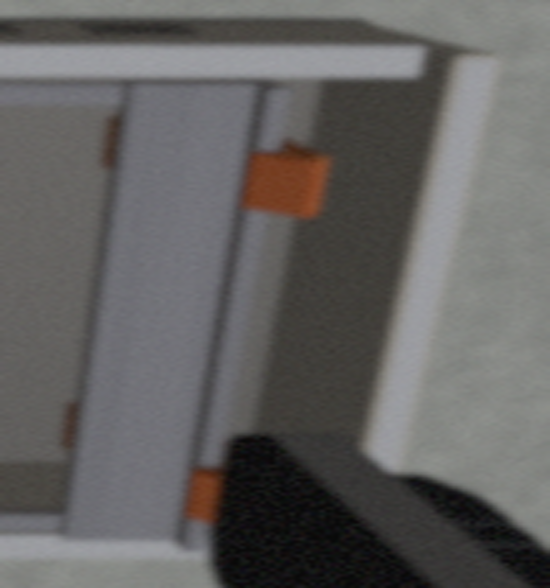

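```bash
python3 - <<'E'
from h import *; import pickle
c=pickle.load(open("w1.pkl","rb"))
A=lambda p:np.array(p)/[4,2.8]+[170,160]-.4
B=lambda p:np.array(p)/[5,2.8]+[390,160]-.4
nl=ray(c,A((22,52)),.07)[0]; nr=ray(c,A((118,578)),.07)[0]; fl=ray(c,B((497,58)),.07)[0]; fr=ray(c,B((397,470)),.07)[0]
print(nl,nr,fl,fr,"len",np.linalg.norm(fl-nl),"w",np.linalg.norm(nl-nr))
d=fl-nl; e=nl-nr; fe=fl-fr
print("ang",np.degrees(np.arctan2(d[1],d[0])),np.degrees(np.arctan2(e[1],e[0]))-90,np.degrees(np.arctan2(fe[1],fe[0]))-90)
yaw=np.radians(13.3); a=np.array([np.cos(yaw),np.sin(yaw)]); n=np.array([-a[1],a[0]])
ctr=(nl+fl)[:2]/2-n*.085; print("ctr",ctr)
ctr=np.array([.4841,-.2244])
def pr(nm,p,z):
    w=ray(c,p,z)[0][:2]-ctr; print(nm,z,(w@a).round(4),(w@n).round(4))
for z in (.07,): 
  for nm,p in (("nl",A((22,52))),("nr",A((118,578))),("fl",B((497,58))),("fr",B((397,470)))): pr(nm,p,z)
for nm,p,zs in [("lipback top",A((138,92)),(.072,)),("lipback bot",A((192,555)),(.072,)),("colourchg top",A((188,92)),(.072,.067,.06)),("cc bot",A((236,555)),(.072,)),("dark right top",A((262,92)),(.072,.06)),("dr bot",A((297,553)),(.072,.06)),("ledge end t",A((443,95)),(.06,)),("le b",A((457,530)),(.06,)),
  ("farledge in t",B((128,90)),(.06,)),("farledge in b",B((68,540)),(.06,)),("rim in t",B((252,90)),(.06,.066)),("rim in b",B((185,540)),(.06,.066)),("rim out t",B((288,90)),(.066,)),("rim out b",B((210,540)),(.066,)),
  ("catchL inner",B((245,180)),(.07,)),("catchR inner",B((190,495)),(.07,))]:
  for z in zs: pr(nm,p,z)
E
```

```text
[ 0.35230281 -0.16887057  0.07      ] [ 0.39492442 -0.33081957  0.07      ] [ 0.58518027 -0.11485462  0.07      ] [ 0.61435922 -0.23851238  0.07      ] len 0.23905990220819712 w 0.16746366724511574
ang 13.05883707235154 14.74470643944015 13.276956823873249
ctr [ 0.48829577 -0.2245828 ]
nl 0.07 -0.1155 0.0844
nr 0.07 -0.1113 -0.0831
fl 0.07 0.1236 0.0834
fr 0.07 0.1235 -0.0437
lipback top 0.072 -0.0938 0.0738
lipback bot 0.072 -0.0937 -0.0732
colourchg top 0.072 -0.0842 0.0738
colourchg top 0.067 -0.0854 0.0728
colourchg top 0.06 -0.0871 0.0713
cc bot 0.072 -0.0841 -0.0731
dark right top 0.072 -0.0701 0.0739
dark right top 0.06 -0.0724 0.0713
dr bot 0.072 -0.0707 -0.0724
dr bot 0.06 -0.0731 -0.0806
ledge end t 0.06 -0.0365 0.0706
le b 0.06 -0.0366 -0.0719
farledge in t 0.06 0.0705 0.0723
farledge in b 0.06 0.0713 -0.0753
rim in t 0.06 0.0902 0.0723
rim in t 0.066 0.0883 0.0736
rim in b 0.06 0.0925 -0.0753
rim in b 0.066 0.0906 -0.0713
rim out t 0.066 0.0939 0.0736
rim out b 0.066 0.095 -0.0713
catchL inner 0.07 0.0885 0.0487
catchR inner 0.07 0.0888 -0.0525
```

Request:
jog_arm --steps '[0.037,0.019,0,0,0,-0.01,1,0.075,0.038,0,0,0,-0.02,1,0.112,0.057,0,0,0,-0.03,1,0.15,0.076,0,0,0,-0.04,1,0.187,0.095,0,0,0,-0.042,1]'

```text
t: 2.07
tcp_pos: [0.5094, 0.0318, 0.2401]
tool_rot: [0.001, 0.587, 0.81, -0.0]
force: [1.8, -0.1, 0.3]
width: 0.0856
```

```bash
python3 - <<'E'
from h import *; from cell import env
s=env.read_state(); print(s["t"],s["tcp_pos"],s["force"]);cmd(s,(0.545,0.27,0.20),Rtool(18.5))
E
```

```text
2.0667 [0.50939507 0.03184351 0.24009224] [ 1.81358126 -0.10138053  0.25357408]
shift [0.2153 0.108  0.0397] turn [ 0.0003  0.001  -0.003 ]
```

Request:
jog_arm --steps '[0.036,0.018,0.007,0,0,0,1,0.072,0.036,0.014,0,0,0,1,0.108,0.054,0.02,0,0,0,1,0.144,0.072,0.027,0,0,0,1,0.18,0.09,0.034,0,0,0,1]'

```text
t: 2.48
tcp_pos: [0.5402, 0.2303, 0.2056]
tool_rot: [0.002, 0.589, 0.808, -0.001]
force: [1.8, -0.5, 1.5]
width: 0.0853
```

Request:
jog_arm --steps '[0.025,0.012,0.004,0,0,0,1,0.035,0.018,0.006,0,0,0,1,0.035,0.018,0.006,0,0,0,1,0.035,0.018,0.006,0,0,0,1,0.035,0.018,0.006,0,0,0,1]'

```text
t: 2.9
tcp_pos: [0.5477, 0.2664, 0.1997]
tool_rot: [0.002, 0.59, 0.807, -0.001]
force: [0.3, -0.5, -0.2]
width: 0.0855
```

```bash
python3 - <<'E'
from h import *; from cell import env
s=env.read_state(); print(s["t"],s["tcp_pos"],s["force"])
c=env.read_camera("wrist"); cv2.imwrite("pics/w2.png",c["pixels"][:,:,::-1])
import pickle; pickle.dump(c,open("w2.pkl","wb"))
E
```

```text
2.9 [0.54771439 0.26641784 0.19971154] [ 0.31168969 -0.49300949 -0.15389572]
```

View pics/w2.png

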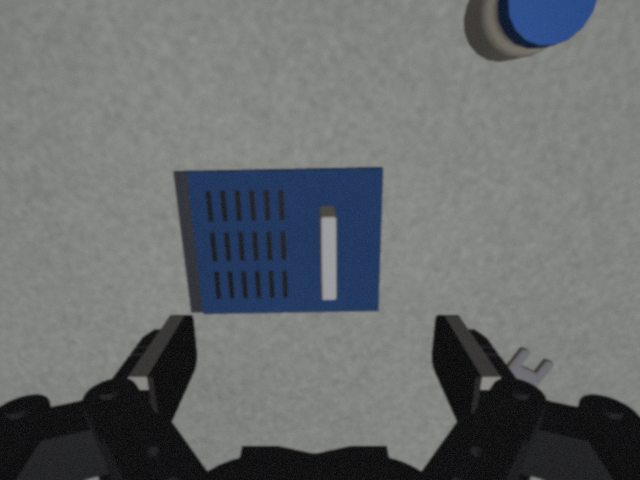

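The cover fills (175–383, 167–313), with the dark tongue on the left. The rib's top face runs from (321,217) to (337,300).

```bash
python3 - <<'E'
from h import *; import pickle; from cell import env
c=pickle.load(open("w2.pkl","rb")); im=c["pixels"]; hsv=cv2.cvtColor(im,cv2.COLOR_RGB2HSV)
roi=np.zeros(im.shape[:2],np.uint8); roi[160:318,170:392]=1
m=((hsv[...,2]>110)&(hsv[...,1]<60)).astype(np.uint8); r=np.zeros_like(m); r[205:310,305:350]=m[205:310,305:350]
rr=cv2.minAreaRect(cv2.findNonZero(r)); box=cv2.boxPoints(rr); W=ray(c,box,.044); print(box.round(1).tolist()); print(W.round(4))
print("rib ctr",W.mean(0)); 
for i in range(4):
    d=W[(i+1)%4]-W[i]; print(np.linalg.norm(d).round(4),np.degrees(np.arctan2(d[1],d[0])).round(2))
b=((hsv[...,0]>95)&(hsv[...,0]<125)&(hsv[...,1]>100)).astype(np.uint8)*roi
cn=max(cv2.findContours(b,cv2.RETR_EXTERNAL,cv2.CHAIN_APPROX_NONE)[0],key=cv2.contourArea)
ap=cv2.approxPolyDP(cn,8,True)[:,0]; W=ray(c,ap,.008); print(ap.tolist(),W.round(4))
for i in range(len(W)):
    d=W[(i+1)%len(W)]-W[i]; print(np.linalg.norm(d).round(4),np.degrees(np.arctan2(d[1],d[0])).round(2))
print("ctr body",W.mean(0))
E
```

```text
[[321.0, 300.0], [321.0, 217.0], [336.0, 217.0], [336.0, 300.0]]
[[0.5754 0.1996 0.044 ]
 [0.5542 0.2653 0.044 ]
 [0.5649 0.2687 0.044 ]
 [0.5869 0.2033 0.044 ]]
rib ctr [0.57033733 0.23423957 0.044     ]
0.069 107.94
0.0112 17.6
0.069 -71.41
0.012 -162.43
[[381, 169], [187, 172], [203, 311], [376, 309]] [[0.5918 0.309  0.008 ]
 [0.4427 0.2591 0.008 ]
 [0.483  0.1395 0.008 ]
 [0.632  0.1888 0.008 ]]
0.1572 -161.51
0.1262 -71.35
0.1569 18.31
0.1268 108.52
ctr body [0.53737222 0.22411423 0.008     ]
```

```bash
python3 - <<'E'
from h import *; from cell import env
s=env.read_state(); cmd(s,(0.5695,0.2335,0.08),Rtool(18.4))
E
```

```text
shift [-0.0373  0.0106  0.1201] turn [ 0.0008  0.0024 -0.0063]
```

Request:
jog_arm --steps '[-0.012,0.003,0.03,0,0.002,-0.006,1,-0.024,0.007,0.06,0,0.002,-0.006,1,-0.037,0.0105,0.09,0,0.002,-0.006,1,-0.037,0.0105,0.115,0,0.002,-0.006,1,-0.037,0.0105,0.12,0,0.002,-0.006,1]'

```text
t: 3.37
tcp_pos: [0.5684, 0.2285, 0.0757]
tool_rot: [-0.0, 0.587, 0.809, -0.003]
force: [-1.2, -0.6, -0.6]
width: 0.0855
```

```bash
python3 - <<'E'
from h import *; from cell import env
s=env.read_state(); print(s["tcp_pos"],s["force"]); cmd(s,(0.5695,0.2335,0.0135),Rtool(18.4))
c=env.read_camera("wrist"); cv2.imwrite("pics/w3.png",c["pixels"][:,:,::-1])
E
```

```text
[0.56835655 0.22850821 0.07572423] [-1.15833974 -0.60010495 -0.56083501]
shift [0.0046 0.0029 0.0622] turn [-0.0023  0.0015 -0.0028]
```

View pics/w3.png

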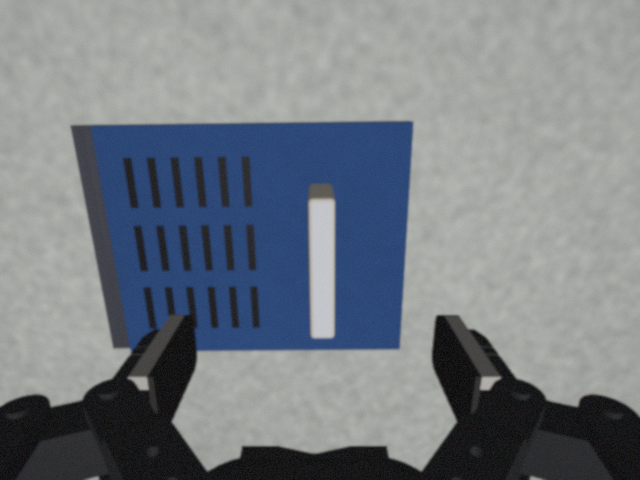

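```bash
python3 - <<'E'
from h import *; from cell import env
s=env.read_state(); c=env.read_camera("wrist")
W=ray(c,[(309,199),(335,199),(334.5,338),(310,338)],.044); print(W.round(4),W.mean(0))
E
```

```text
[[0.5541 0.267  0.044 ]
 [0.5649 0.2705 0.044 ]
 [0.5872 0.205  0.044 ]
 [0.5759 0.2013 0.044 ]] [0.57051431 0.23592871 0.044     ]
```

Request:
jog_arm --steps '[0.0055,0.0035,0.02,-0.002,0.001,-0.003,1,0.0055,0.0035,0.04,-0.002,0.001,-0.003,1,0.0055,0.0035,0.055,-0.002,0.001,-0.003,1,0.0055,0.0035,0.062,-0.002,0.001,-0.003,1,0.0055,0.0035,0.062,-0.002,0.001,-0.003,1]'

```text
t: 3.88
tcp_pos: [0.5706, 0.2384, 0.0181]
tool_rot: [0.001, 0.583, 0.812, 0.002]
force: [0.0, -0.2, -1.4]
width: 0.0853
```

```bash
python3 - <<'E'
from h import *; from cell import env
s=env.read_state(); print(s["tcp_pos"],s["force"]); cmd(s,(0.570,0.235,0.0135),Rtool(18.4))
c=env.read_camera("wrist"); cv2.imwrite("pics/w4.png",c["pixels"][:,:,::-1])
E
```

```text
[0.57059366 0.23836306 0.01805593] [ 0.02459854 -0.2189806  -1.35301617]
shift [-0.003  -0.0017  0.0045] turn [ 0.0018 -0.0004  0.0018]
```

View pics/w4.png

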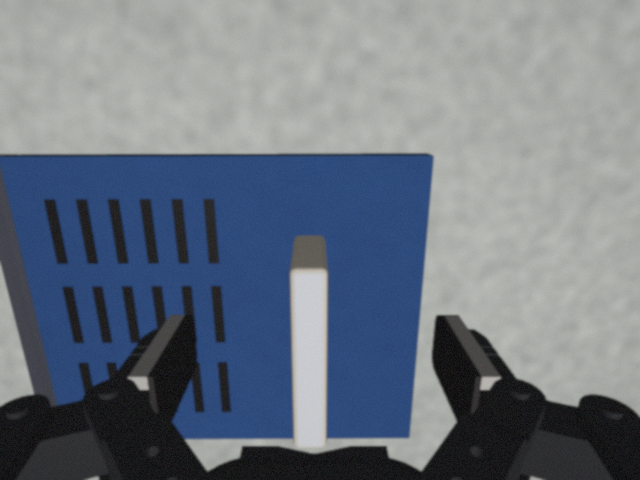

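Request:
jog_arm --steps '[-0.0025,-0.0018,0.0045,0.002,0,0.002,1,-0.0025,-0.0018,0.0045,0.002,0,0.002,1,-0.0025,-0.0018,0.0045,0.002,0,0.002,0.5,-0.0025,-0.0018,0.0045,0.002,0,0.002,0.3,-0.0025,-0.0018,0.0045,0.002,0,0.002,0.2]' --force 70

```text
t: 4.35
tcp_pos: [0.5705, 0.2359, 0.015]
tool_rot: [0.0, 0.585, 0.811, 0.001]
force: [-0.6, -1.0, -0.2]
width: 0.0516
```

```bash
python3 - <<'E'
from h import *; from cell import env
s=env.read_state(); print(s["tcp_pos"],s["force"],s["width"]); cmd(s,(0.570,0.235,0.0135),Rtool(18.4))
c=env.read_camera("wrist"); cv2.imwrite("pics/w5.png",c["pixels"][:,:,::-1])
W=ray(c,[(309,199)],.044)
E
```

```text
[0.57046654 0.23589925 0.01501543] [-0.58531565 -1.04530233 -0.19108129] 0.05156835494768856
shift [-0.0007 -0.0007  0.0015] turn [ 0.0007 -0.0004 -0.0002]
```

View pics/w5.png

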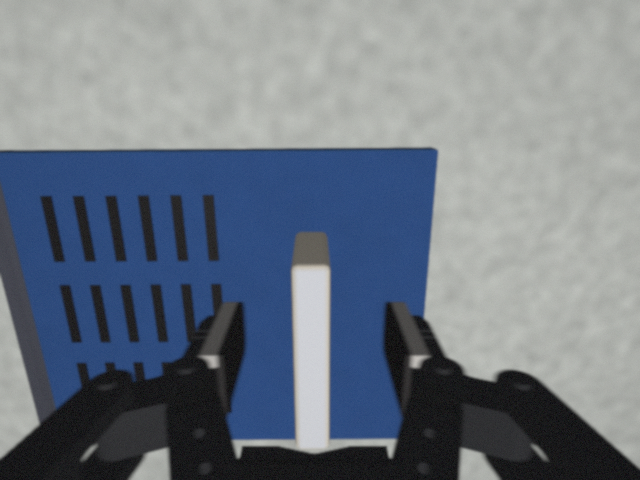

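Request:
jog_arm --steps '[-0.0005,-0.0005,0.0015,0,0,0,0,-0.0005,-0.0005,0.0015,0,0,0,0,-0.0005,-0.0005,0.0015,0,0,0,0,-0.0005,-0.0005,0.0015,0,0,0,0,-0.0005,-0.0005,0.0015,0,0,0,0]' --force 70

```text
t: 4.82
tcp_pos: [0.57, 0.2352, 0.0134]
tool_rot: [-0.0, 0.585, 0.811, 0.001]
force: [0.1, -0.4, 0.5]
width: 0.011
```

```bash
python3 - <<'E'
from h import *; from cell import env
s=env.read_state(); print(s["tcp_pos"],s["force"],s["width"],s["t"])
c=env.read_camera("wrist"); cv2.imwrite("pics/w6.png",c["pixels"][:,:,::-1])
E
```

```text
[0.57003413 0.23521359 0.01336272] [ 0.08370617 -0.42416993  0.49897777] 0.011000226739885568 4.8167
```

View pics/w6.png

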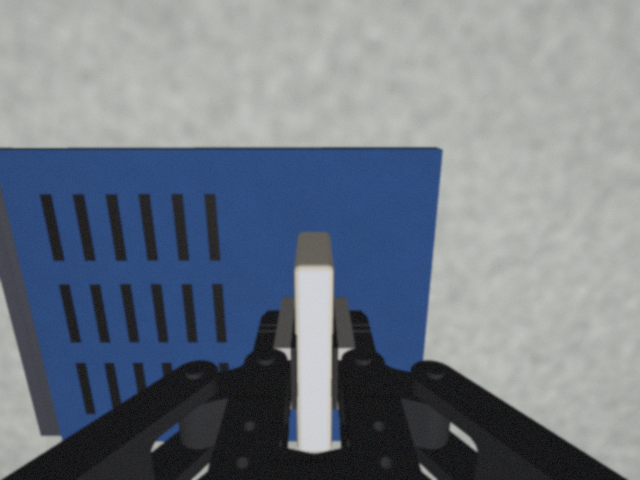

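```bash
python3 - <<'E'
from h import *; from cell import env
s=env.read_state(); c=env.read_camera("wrist")
for uv,z in [((295,266),.044),((333,266),.044),((441,149),.008),((430,437),.008)]:
    W=ray(c,[uv],z)[0]; print(q(s).inv().apply(W-s["tcp_pos"]).round(4))
a=np.radians(18.4)
cmd(s,(0.53,0.15,0.20),Rtool(18.4-2))
E
```

```text
[ 0.0338 -0.0053 -0.0306]
[ 0.0338  0.0058 -0.0306]
[0.0635 0.0451 0.0055]
[-0.0633  0.0522  0.0054]
shift [-0.0681 -0.0646 -0.1868] turn [ 0.0006 -0.0005  0.0165]
```

Request:
jog_arm --steps '[0,0,-0.01,0,0,0,0,0,0,-0.03,0,0,0,0,0,0,-0.06,0,0,0,0,0,0,-0.09,0,0,0,0,0,0,-0.12,0,0,0,0]' --force 80

```text
t: 5.33
tcp_pos: [0.5692, 0.235, 0.1346]
tool_rot: [-0.0, 0.585, 0.811, 0.0]
force: [0.5, 0.8, -4.0]
width: 0.011
```

```bash
cat >> h.py <<'E'
CTR=np.array([.4841,-.2244]); YAW=13.3
_a=np.radians(YAW); A2=np.array([np.cos(_a),np.sin(_a)]); N2=np.array([-A2[1],A2[0]])
GX,GZ=0.126,0.0134   # tool tcp in cover coords rel tongue bottom front edge: x, z over underside
def tcp_for(tx,tz,tilt,ty=0.0,yaw=YAW):
    """TCP pos & rot so tongue bottom front edge is at case(x=tx,y=ty) z=tz with tilt deg"""
    a=np.radians(yaw); A=np.array([np.cos(a),np.sin(a)])
    t=np.radians(tilt); dx=GX*np.cos(t)-GZ*np.sin(t); dz=GX*np.sin(t)+GZ*np.cos(t)
    p=CTR+A2*tx+N2*ty+A*dx
    return np.array([p[0],p[1],tz+dz]),Rtool(yaw,tilt)
def where(s):
    Q=q(s).as_matrix(); cx=Q[:,1]; cz=-Q[:,2]; p=s["tcp_pos"]-cx*GX-cz*GZ
    tilt=np.degrees(np.arcsin(cx[2])); yaw=np.degrees(np.arctan2(cx[1],cx[0])); roll=np.degrees(np.arcsin(Q[2,0]))
    d=p[:2]-CTR; f=s["force"]
    return dict(t=round(s["t"],2),tx=round(1000*d@A2,2),ty=round(1000*d@N2,2),tz=round(1000*p[2],2),tilt=round(tilt,2),yaw=round(yaw,2),roll=round(roll,2),Fx=round(f[:2]@A2,2),Fy=round(f[:2]@N2,2),Fz=round(f[2],2),w=round(s["width"],4))
E
python3 - <<'E'
from h import *; from cell import env
s=env.read_state(); print(where(s),s["tcp_pos"]); p,r=tcp_for(-.045,.10,9); print(p); cmd(s,p,r)
E
```

```text
{'t': 5.33, 'tx': np.float64(63.03), 'ty': np.float64(416.26), 'tz': np.float64(121.25), 'tilt': np.float64(-0.0), 'yaw': np.float64(18.41), 'roll': np.float64(0.06), 'Fx': np.float64(0.69), 'Fy': np.float64(0.69), 'Fz': np.float64(-4.03), 'w': 0.011} [0.56923426 0.23497473 0.13464618]
[ 0.55937783 -0.20660508  0.13294577]
shift [-0.4159 -0.1488  0.0012] turn [-0.075  -0.0039  0.0424]
```

Request:
jog_arm --steps '[-0.025,-0.009,-0.003,-0.01,0,0.005,0,-0.06,-0.021,-0.006,-0.02,0,0.01,0,-0.096,-0.034,-0.009,-0.03,0,0.014,0,-0.132,-0.047,-0.012,-0.04,-0.002,0.019,0,-0.168,-0.06,-0.012,-0.045,-0.002,0.023,0]'

```text
t: 5.75
tcp_pos: [0.5647, 0.0551, 0.1473]
tool_rot: [0.03, 0.604, 0.796, 0.038]
force: [2.0, 0.7, -3.4]
width: 0.0108
```

```bash
python3 - <<'E'
from h import *; from cell import env
s=env.read_state(); print(where(s),s["tcp_pos"]); p,r=tcp_for(-.045,.10,9); cmd(s,p,r)
E
```

```text
{'t': 5.75, 'tx': np.float64(18.75), 'ty': np.float64(248.34), 'tz': np.float64(121.96), 'tilt': np.float64(5.48), 'yaw': np.float64(15.66), 'roll': np.float64(-0.1), 'Fx': np.float64(2.08), 'Fy': np.float64(0.22), 'Fz': np.float64(-3.37), 'w': 0.0108} [0.56474434 0.05513038 0.14734113]
shift [-0.2506 -0.0769  0.0075] turn [-0.0293 -0.0016  0.0196]
```

Request:
jog_arm --steps '[-0.036,-0.011,0,-0.005,0,0.004,0,-0.072,-0.022,0,-0.01,0,0.008,0,-0.108,-0.033,0,-0.015,0,0.012,0,-0.144,-0.044,0,-0.02,-0.001,0.016,0,-0.18,-0.055,0,-0.025,-0.001,0.018,0]'

```text
t: 6.17
tcp_pos: [0.5598, -0.1345, 0.1427]
tool_rot: [0.046, 0.617, 0.783, 0.058]
force: [0.5, 0.3, -4.0]
width: 0.0107
```

```bash
python3 - <<'E'
from h import *; from cell import env
s=env.read_state(); print(where(s),s["tcp_pos"]); p,r=tcp_for(-.045,.10,9); cmd(s,p,r)
E
```

```text
{'t': 6.17, 'tx': np.float64(-28.31), 'ty': np.float64(69.66), 'tz': np.float64(110.86), 'tilt': np.float64(8.49), 'yaw': np.float64(13.49), 'roll': np.float64(0.03), 'Fx': np.float64(0.56), 'Fy': np.float64(0.14), 'Fz': np.float64(-3.95), 'w': 0.0107} [ 0.55978689 -0.13452534  0.1427258 ]
shift [-0.07   -0.0185  0.0071] turn [-0.0042 -0.0004  0.0015]
```

```bash
python3 - <<'E'
from h import *; from cell import env
s=env.read_state(); p,r=tcp_for(-.055,.085,9); cmd(s,p,r)
E
```

```text
shift [-0.07   -0.0306  0.0205] turn [-0.0042 -0.0004  0.0015]
```

Request:
jog_arm --steps '[-0.025,-0.011,0.004,-0.002,0,0.001,0,-0.05,-0.022,0.008,-0.004,0,0.0015,0,-0.07,-0.0306,0.015,-0.004,0,0.0015,0,-0.07,-0.0306,0.0205,-0.004,0,0.0015,0,-0.07,-0.0306,0.0205,-0.004,0,0.0015,0]'

```text
t: 6.58
tcp_pos: [0.548, -0.2104, 0.1164]
tool_rot: [0.047, 0.62, 0.781, 0.061]
force: [-0.8, 1.4, -3.1]
width: 0.0108
```

Request:
jog_arm --steps '[0,0,0,0,0,0,0,0,0,0,0,0,0,0,0,0,0,0,0,0,0,0,0,0,0,0,0,0,0,0,0,0,0,0,0]'

```text
t: 7.0
tcp_pos: [0.5484, -0.2096, 0.1169]
tool_rot: [0.047, 0.619, 0.781, 0.061]
force: [0.4, -0.0, -3.5]
width: 0.0111
```

```bash
python3 - <<'E'
from h import *; from cell import env
s=env.read_state(); print(where(s),s["tcp_pos"]); p,r=tcp_for(-.055,.066,9); cmd(s,p,r)
import pickle
for n in ("wrist","side","top"):
    c=env.read_camera(n); cv2.imwrite(f"pics/{n}7.png",c["pixels"][:,:,::-1]); pickle.dump(c,open(f"{n}7.pkl","wb"))
im=cv2.imread("pics/side7.png"); cv2.imwrite("pics/side7z.png",cv2.resize(im[150:270,310:470],None,fx=5,fy=5,interpolation=cv2.INTER_CUBIC))
im=cv2.imread("pics/top7.png"); cv2.imwrite("pics/top7z.png",cv2.resize(im[195:315,340:450],None,fx=5,fy=5,interpolation=cv2.INTER_CUBIC))
E
```

```text
{'t': 7.0, 'tx': np.float64(-56.47), 'ty': np.float64(-0.13), 'tz': np.float64(84.26), 'tilt': np.float64(8.86), 'yaw': np.float64(13.18), 'roll': np.float64(0.13), 'Fx': np.float64(0.36), 'Fy': np.float64(-0.12), 'Fz': np.float64(-3.51), 'w': 0.0111} [ 0.54838791 -0.20964274  0.11690661]
shift [ 0.0004 -0.0014  0.018 ] turn [-0.0012 -0.001  -0.001 ]
```

View pics/wrist7.png

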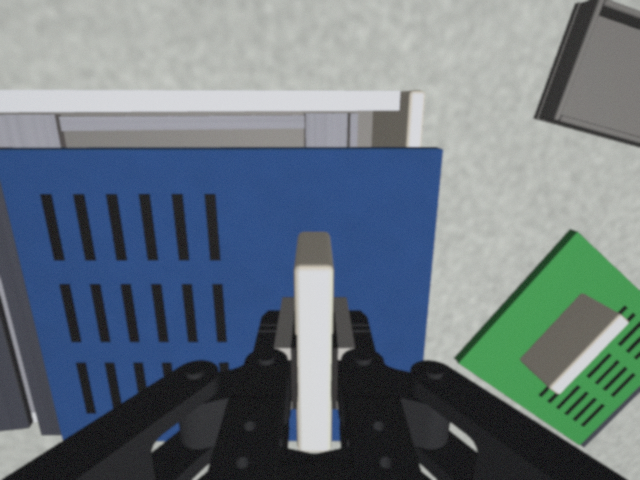

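View pics/side7z.png

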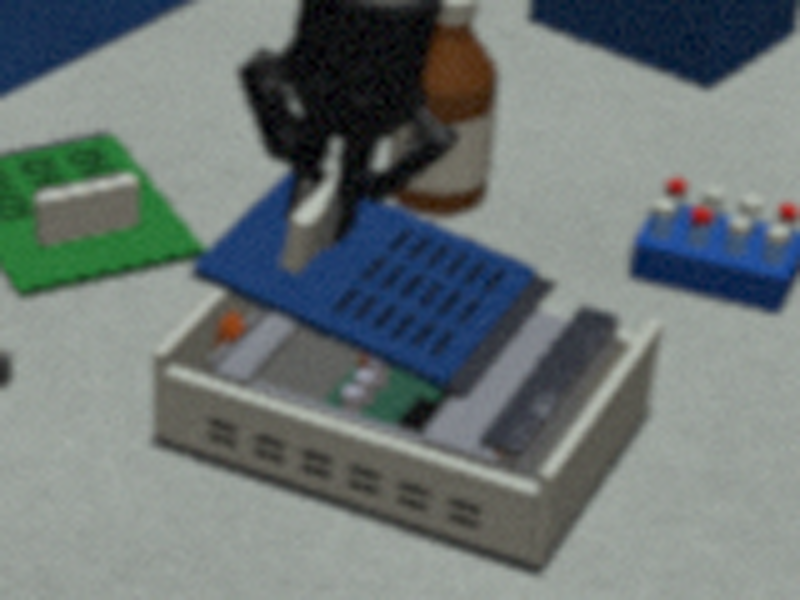

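View pics/top7z.png

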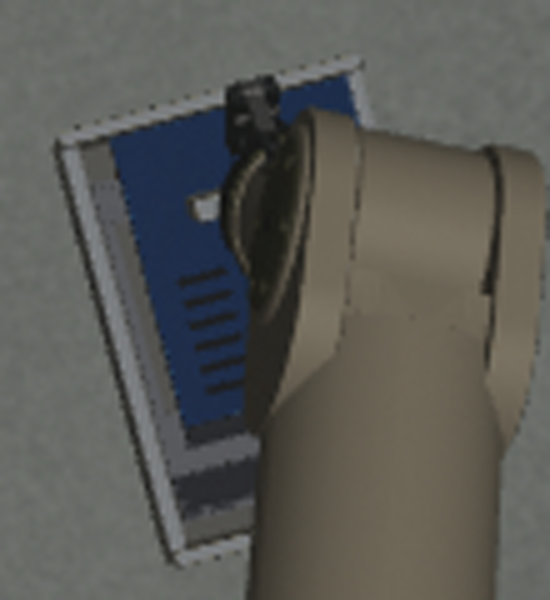

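```bash
python3 - <<'E'
from h import *; import pickle; from cell import env
def pr(c,nm,p,z):
    w=ray(c,[p],z)[0][:2]-CTR; print(nm,z,(1000*w@A2).round(1),(1000*w@N2).round(1))
c=pickle.load(open("top7.pkl","rb")); T=lambda p:np.array(p)/5+[340,195]-.4
pr(c,"tongue corner L",T((186,448)),.088); pr(c,"lip front L",T((172,482)),.072); pr(c,"lip front near tongue",T((215,470)),.072);pr(c,"cover far L corner",T((112,146)),.118)
c=pickle.load(open("wrist7.pkl","rb"))
pr(c,"w tongue corner -y",(41,435),.086); pr(c,"w lip corner -y",(33,427),.072)
pr(c,"w lip",(10,350),.072); pr(c,"w wall +y inner top",(250,111),.07);pr(c,"w wall +y outer top",(250,91),.07);pr(c,"w rim t", (350,115),.066)
E
```

```text
tongue corner L 0.088 -59.7 63.8
lip front L 0.072 -75.8 74.4
lip front near tongue 0.072 -75.6 50.3
cover far L corner 0.118 104.8 62.0
w tongue corner -y 0.086 -57.7 -67.8
w lip corner -y 0.072 -68.7 -74.4
w lip 0.072 -69.8 -30.0
w wall +y inner top 0.07 45.8 75.5
w wall +y outer top 0.07 46.2 83.6
w rim t 0.066 91.0 73.4
```

Request:
jog_arm --steps '[0,-0.0006,0.004,0,0,0,0,0,-0.0012,0.008,0,0,0,0,0,-0.002,0.013,0,0,0,0,0,-0.0028,0.018,0,0,0,0,0,-0.0028,0.018,0,0,0,0]'

```text
t: 7.57
tcp_pos: [0.5472, -0.2098, 0.0967]
tool_rot: [0.046, 0.62, 0.781, 0.061]
force: [-1.0, 0.4, -3.7]
width: 0.0107
```

```bash
cat > st.py <<'E'
from h import *; from cell import env; import sys
s=env.read_state(); print({k:float(v) for k,v in where(s).items()})
if len(sys.argv)>1:
    a=[float(x) for x in sys.argv[1:]]; p,r=tcp_for(a[0]/1000,a[1]/1000,a[2],a[3]/1000 if len(a)>3 else 0); cmd(s,p,r)
E
python3 st.py -56 60 9
```

```text
{'t': 7.57, 'tx': -57.74, 'ty': 0.14, 'tz': 64.35, 'tilt': 8.73, 'yaw': 13.12, 'roll': 0.23, 'Fx': -0.85, 'Fy': 0.65, 'Fz': -3.75, 'w': 0.0107}
shift [0.0003 0.001  0.004 ] turn [-0.0022 -0.0017 -0.0015]
```

Request:
jog_arm --steps '[0,0.0002,0.001,-0.001,-0.001,-0.001,0,0,0.0004,0.002,-0.002,-0.0015,-0.0015,0,0,0.0006,0.003,-0.002,-0.0015,-0.0015,0,0,0.0006,0.003,-0.002,-0.0015,-0.0015,0,0,0.0006,0.003,-0.002,-0.0015,-0.0015,0]'

```text
t: 7.98
tcp_pos: [0.5483, -0.2095, 0.094]
tool_rot: [0.048, 0.619, 0.782, 0.062]
force: [0.5, -0.5, -3.8]
width: 0.011
```

```bash
python3 st.py -57 60 9
```

```text
{'t': 7.98, 'tx': -56.46, 'ty': -0.31, 'tz': 61.06, 'tilt': 8.98, 'yaw': 13.3, 'roll': 0.02, 'Fx': 0.41, 'Fy': -0.62, 'Fz': -3.77, 'w': 0.011}
shift [ 0.0003 -0.0007  0.0009] turn [-0.0001 -0.0002  0.    ]
```

Request:
jog_arm --steps '[0,-0.0001,0.0005,0,0,0,0,0,-0.0002,0.001,0,0,0,0,0,-0.0002,0.0015,0,0,0,0,0,-0.0002,0.0015,0,0,0,0,0,-0.0002,0.0015,0,0,0,0]'

```text
t: 8.4
tcp_pos: [0.5485, -0.2096, 0.0926]
tool_rot: [0.049, 0.619, 0.782, 0.062]
force: [1.6, 0.2, -1.7]
width: 0.0108
```

```bash
python3 st.py -57 60 9
```

```text
{'t': 8.4, 'tx': -56.28, 'ty': -0.41, 'tz': 59.68, 'tilt': 9.0, 'yaw': 13.3, 'roll': 0.01, 'Fx': 1.63, 'Fy': -0.23, 'Fz': -1.67, 'w': 0.0108}
shift [ 0.0004 -0.0007 -0.0004] turn [-0.     -0.0001  0.    ]
```

Request:
jog_arm --steps '[0.0003,-0.002,-0.0003,0,0,0,0,0.0003,-0.004,-0.0006,0,0,0,0,0.0003,-0.006,-0.0009,0,0,0,0,0.0003,-0.008,-0.0012,0,0,0,0,0.0003,-0.009,-0.0014,0,0,0,0]'

```text
t: 8.82
tcp_pos: [0.5393, -0.2116, 0.0927]
tool_rot: [0.049, 0.619, 0.782, 0.061]
force: [1.5, 0.4, -1.5]
width: 0.0109
```

```bash
python3 st.py -57 60 9
```

```text
{'t': 8.82, 'tx': -65.69, 'ty': -0.2, 'tz': 59.76, 'tilt': 9.0, 'yaw': 13.29, 'roll': -0.0, 'Fx': 1.5, 'Fy': 0.01, 'Fz': -1.47, 'w': 0.0109}
shift [0.0002 0.0086 0.0011] turn [-0.      0.     -0.0001]
```

Request:
jog_arm --steps '[0.0002,-0.0015,-0.0002,0,0,0,0,0.0002,-0.003,-0.0005,0,0,0,0,0.0002,-0.0045,-0.0007,0,0,0,0,0.0002,-0.006,-0.0009,0,0,0,0,0.0002,-0.007,-0.0011,0,0,0,0]'

```text
t: 9.23
tcp_pos: [0.5322, -0.2131, 0.0927]
tool_rot: [0.049, 0.619, 0.782, 0.061]
force: [1.0, 0.1, -1.9]
width: 0.0107
```

```bash
python3 st.py -57 60 9
python3 - <<'E'
from cell import env; import cv2
c=env.read_camera("side"); cv2.imwrite("pics/side8z.png",cv2.resize(c["pixels"][180:260,380:450,::-1],None,fx=8,fy=7,interpolation=cv2.INTER_CUBIC))
E
```

```text
{'t': 9.23, 'tx': -72.96, 'ty': -0.04, 'tz': 59.75, 'tilt': 9.0, 'yaw': 13.28, 'roll': -0.01, 'Fx': 1.0, 'Fy': -0.09, 'Fz': -1.92, 'w': 0.0107}
shift [0.0001 0.0158 0.0023] turn [-0.      0.0001 -0.0001]
```

View pics/side8z.png

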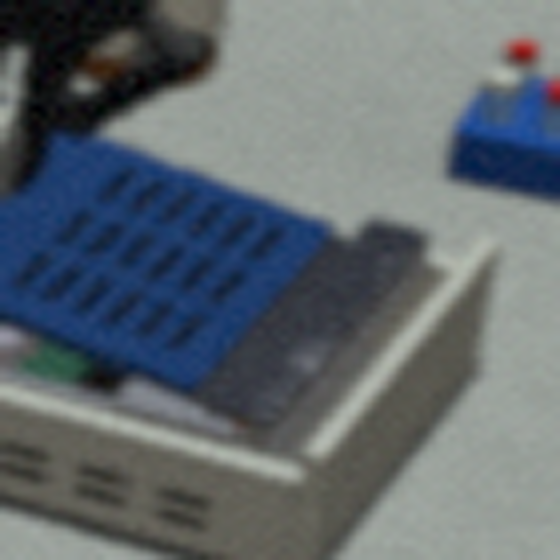

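The side view shows the tongue meeting the dark lip, with no visible gap at about (300,340) in the crop. I'll go on in small steps and watch Fx.

Request:
jog_arm --steps '[0,-0.001,-0.0002,0,0,0,0,0,-0.002,-0.0003,0,0,0,0,0,-0.003,-0.0005,0,0,0,0,0,-0.003,-0.0005,0,0,0,0,0,-0.003,-0.0005,0,0,0,0]'

```text
t: 9.7
tcp_pos: [0.5288, -0.2139, 0.0926]
tool_rot: [0.048, 0.619, 0.782, 0.061]
force: [0.0, 0.6, -1.1]
width: 0.0108
```

```bash
python3 st.py -57 60 9
```

```text
{'t': 9.7, 'tx': -76.43, 'ty': -0.01, 'tz': 59.73, 'tilt': 8.96, 'yaw': 13.27, 'roll': 0.0, 'Fx': 0.15, 'Fy': 0.58, 'Fz': -1.06, 'w': 0.0108}
shift [0.0001 0.0192 0.0027] turn [-0.0003  0.     -0.0002]
```

Request:
jog_arm --steps '[0,-0.001,-0.0002,0,0,0,0,0,-0.002,-0.0003,0,0,0,0,0,-0.002,-0.0003,0,0,0,0,0,-0.002,-0.0003,0,0,0,0,0,-0.002,-0.0003,0,0,0,0]'

```text
t: 10.12
tcp_pos: [0.5269, -0.2144, 0.0926]
tool_rot: [0.049, 0.619, 0.782, 0.061]
force: [-0.2, 0.0, -1.7]
width: 0.0109
```

```bash
python3 st.py -57 60 9
```

```text
{'t': 10.12, 'tx': -78.43, 'ty': -0.06, 'tz': 59.73, 'tilt': 8.97, 'yaw': 13.27, 'roll': -0.0, 'Fx': -0.15, 'Fy': 0.06, 'Fz': -1.73, 'w': 0.0109}
shift [0.0001 0.0212 0.003 ] turn [-0.0003  0.0001 -0.0002]
```

Request:
jog_arm --steps '[0,-0.001,-0.0002,0,0,0,0,0,-0.002,-0.0003,0,0,0,0,0,-0.002,-0.0003,0,0,0,0,0,-0.002,-0.0003,0,0,0,0,0,-0.002,-0.0003,0,0,0,0]'

```text
t: 10.53
tcp_pos: [0.5257, -0.2147, 0.0931]
tool_rot: [0.049, 0.619, 0.782, 0.062]
force: [5.2, 0.8, -1.5]
width: 0.0112
```

```bash
python3 st.py -57 60 9
```

```text
{'t': 10.53, 'tx': -79.58, 'ty': -0.14, 'tz': 60.0, 'tilt': 9.05, 'yaw': 13.3, 'roll': -0.03, 'Fx': 5.21, 'Fy': -0.42, 'Fz': -1.55, 'w': 0.0112}
shift [0.0001 0.0223 0.0037] turn [ 0.0005  0.0003 -0.    ]
```

```bash
python3 st.py -81.4 60 8
```

```text
{'t': 10.53, 'tx': -79.58, 'ty': -0.14, 'tz': 60.0, 'tilt': 9.05, 'yaw': 13.3, 'roll': -0.03, 'Fx': 5.21, 'Fy': -0.42, 'Fz': -1.55, 'w': 0.0112}
shift [ 0.0001 -0.0016  0.002 ] turn [ 0.0088  0.0003 -0.    ]
```

Request:
jog_arm --steps '[0,-0.0004,0.0005,0.0022,0,0,0,0,-0.0008,0.001,0.0044,0,0,0,0,-0.0012,0.0015,0.0066,0,0,0,0,-0.0016,0.002,0.0088,0,0,0,0,-0.0016,0.002,0.0088,0,0,0]'

```text
t: 10.95
tcp_pos: [0.5254, -0.2147, 0.0912]
tool_rot: [0.044, 0.619, 0.782, 0.055]
force: [5.3, 0.7, -2.1]
width: 0.0108
```

```bash
python3 st.py -81.4 60 8
```

```text
{'t': 10.95, 'tx': -80.41, 'ty': -0.19, 'tz': 60.22, 'tilt': 8.07, 'yaw': 13.33, 'roll': -0.06, 'Fx': 5.37, 'Fy': -0.53, 'Fz': -2.14, 'w': 0.0108}
shift [ 0.0001 -0.001   0.0002] turn [0.0005 0.0005 0.0002]
```

Request:
jog_arm --steps '[0,-0.001,-0.0001,0.0005,0,0,0,0,-0.0015,-0.0001,0.0005,0,0,0,0,-0.0022,-0.0001,0.0005,0,0,0,0,-0.0022,-0.0001,0.0005,0,0,0,0,-0.0022,-0.0001,0.0005,0,0,0]'

```text
t: 11.37
tcp_pos: [0.5246, -0.215, 0.0915]
tool_rot: [0.045, 0.619, 0.783, 0.055]
force: [7.0, 1.2, -2.5]
width: 0.0109
```

```bash
python3 st.py -82.8 60 7
```

```text
{'t': 11.37, 'tx': -81.22, 'ty': -0.27, 'tz': 60.41, 'tilt': 8.14, 'yaw': 13.36, 'roll': -0.1, 'Fx': 7.13, 'Fy': -0.44, 'Fz': -2.46, 'w': 0.0109}
shift [ 0.0001 -0.0014  0.0027] turn [0.0095 0.0007 0.0005]
```

```bash
python3 st.py -82.7 59.8 5.5 0.2
```

```text
{'t': 11.37, 'tx': -81.22, 'ty': -0.27, 'tz': 60.41, 'tilt': 8.14, 'yaw': 13.36, 'roll': -0.1, 'Fx': 7.13, 'Fy': -0.44, 'Fz': -2.46, 'w': 0.0109}
shift [ 0.0003 -0.0011  0.0062] turn [0.022  0.0007 0.0005]
```

Request:
jog_arm --steps '[0,-0.0013,0.0012,0.0044,0,0,0,0,-0.0013,0.0024,0.0088,0,0,0,0.0002,-0.0012,0.0037,0.0132,0,0,0,0.0003,-0.0011,0.0049,0.0176,0.0007,0.0005,0,0.0003,-0.0011,0.0062,0.022,0.0007,0.0005,0]'

```text
t: 11.78
tcp_pos: [0.5259, -0.2147, 0.0859]
tool_rot: [0.031, 0.62, 0.783, 0.038]
force: [6.8, 1.1, -1.3]
width: 0.0109
```

```bash
python3 st.py -82.8 59.8 4 0.2
```

```text
{'t': 11.78, 'tx': -81.21, 'ty': -0.19, 'tz': 60.2, 'tilt': 5.62, 'yaw': 13.32, 'roll': -0.07, 'Fx': 6.87, 'Fy': -0.54, 'Fz': -1.31, 'w': 0.0109}
shift [ 0.0003 -0.0013  0.0038] turn [0.0135 0.0006 0.0001]
```

Request:
jog_arm --steps '[0,-0.0014,0.0008,0.0027,0,0,0,0.0001,-0.0014,0.0016,0.0054,0,0,0,0.0002,-0.0014,0.0023,0.0081,0,0,0,0.0003,-0.0014,0.0031,0.0108,0.0006,0,0,0.0003,-0.0014,0.0038,0.0135,0.0006,0,0]'

```text
t: 12.2
tcp_pos: [0.5264, -0.2146, 0.0828]
tool_rot: [0.023, 0.62, 0.784, 0.028]
force: [6.4, 1.4, 1.7]
width: 0.0107
```

```bash
python3 st.py -82.8 59.8 2.5 0.2; python3 - <<'E'
from cell import env; import cv2
c=env.read_camera("side"); cv2.imwrite("pics/side9z.png",cv2.resize(c["pixels"][170:270,330:450,::-1],None,fx=6,fy=6,interpolation=cv2.INTER_CUBIC))
c=env.read_camera("wrist"); cv2.imwrite("pics/w9.png",c["pixels"][:,:,::-1])
E
```

```text
{'t': 12.2, 'tx': -81.29, 'ty': -0.25, 'tz': 60.37, 'tilt': 4.14, 'yaw': 13.33, 'roll': -0.06, 'Fx': 6.52, 'Fy': -0.15, 'Fz': 1.74, 'w': 0.0107}
shift [ 0.0004 -0.0012  0.0041] turn [0.0137 0.0005 0.0003]
```

View pics/side9z.png

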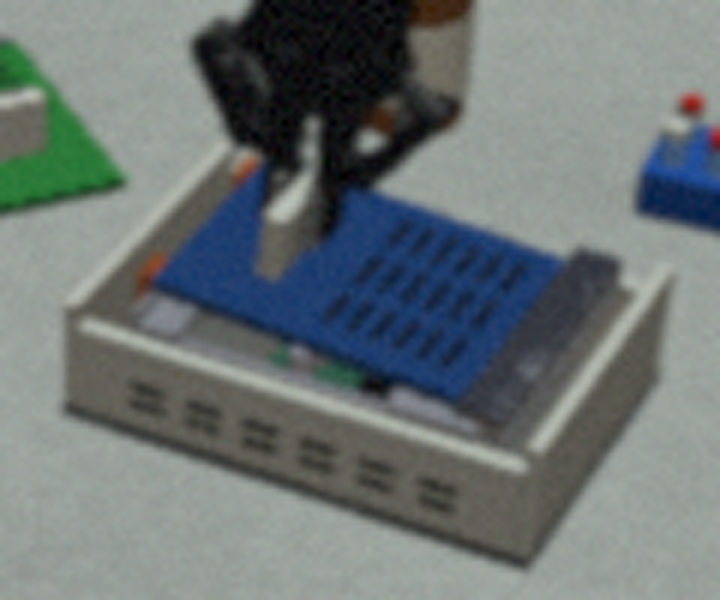

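View pics/w9.png

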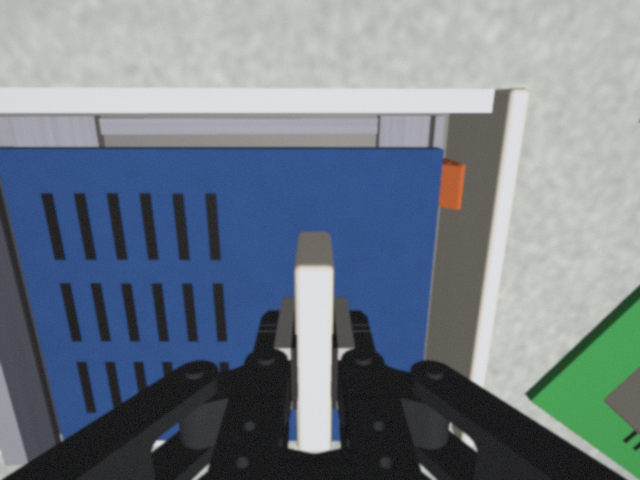

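```bash
python3 st.py -83.2 59.7 2.2 0.2
```

```text
{'t': 12.3, 'tx': -81.25, 'ty': -0.24, 'tz': 60.33, 'tilt': 4.14, 'yaw': 13.34, 'roll': -0.06, 'Fx': 5.99, 'Fy': -1.22, 'Fz': 0.67, 'w': 0.0108}
shift [ 0.0003 -0.0016  0.0048] turn [0.0161 0.0005 0.0004]
```

Request:
jog_arm --steps '[0,-0.0017,0.001,0.0033,0,0,0,0.0001,-0.0017,0.002,0.0066,0,0,0,0.0002,-0.0017,0.003,0.01,0,0,0,0.0003,-0.0016,0.0039,0.0132,0.0005,0,0,0.0003,-0.0016,0.0048,0.0161,0.0005,0,0]'

```text
t: 12.72
tcp_pos: [0.5266, -0.2145, 0.0786]
tool_rot: [0.013, 0.62, 0.784, 0.016]
force: [6.2, 1.1, 1.4]
width: 0.0107
```

```bash
python3 st.py -83.2 59.6 0.8 0.2
```

```text
{'t': 12.72, 'tx': -81.75, 'ty': -0.32, 'tz': 60.08, 'tilt': 2.33, 'yaw': 13.36, 'roll': -0.07, 'Fx': 6.33, 'Fy': -0.37, 'Fz': 1.43, 'w': 0.0107}
shift [ 0.0004 -0.0012  0.0038] turn [0.0127 0.0005 0.0005]
```

Request:
jog_arm --steps '[0,-0.0013,0.0008,0.0025,0,0,0,0.0001,-0.0013,0.0016,0.005,0,0,0,0.0002,-0.0013,0.0023,0.0075,0,0,0,0.0003,-0.0012,0.003,0.01,0.0005,0,0,0.0003,-0.0012,0.0038,0.0127,0.0005,0,0]'

```text
t: 13.13
tcp_pos: [0.527, -0.2144, 0.0755]
tool_rot: [0.006, 0.62, 0.785, 0.006]
force: [5.7, 1.1, 0.8]
width: 0.0109
```

```bash
python3 st.py -83 59.5 -0.3 0.2
```

```text
{'t': 13.13, 'tx': -81.75, 'ty': -0.35, 'tz': 60.08, 'tilt': 0.94, 'yaw': 13.37, 'roll': -0.07, 'Fx': 5.85, 'Fy': -0.24, 'Fz': 0.77, 'w': 0.0109}
shift [ 0.0004 -0.001   0.0033] turn [0.0103 0.0006 0.0006]
```

Request:
jog_arm --steps '[0,-0.0012,0.0008,0.0025,0,0,0,0.0001,-0.0012,0.0015,0.005,0,0,0,0.0002,-0.0012,0.0022,0.007,0,0,0,0.0003,-0.001,0.0028,0.0085,0.0005,0,0,0.0003,-0.001,0.003,0.0095,0.0005,0,0]'

```text
t: 13.55
tcp_pos: [0.5273, -0.2144, 0.0733]
tool_rot: [-0.0, 0.62, 0.785, -0.001]
force: [4.2, 1.8, 3.9]
width: 0.0111
```

```bash
python3 st.py -83 59.5 -0.3 0.2;python3 - <<'E'
from cell import env; import cv2
c=env.read_camera("side"); cv2.imwrite("pics/side10z.png",cv2.resize(c["pixels"][170:270,330:450,::-1],None,fx=6,fy=6,interpolation=cv2.INTER_CUBIC))
c=env.read_camera("wrist"); cv2.imwrite("pics/w10.png",c["pixels"][:,:,::-1])
E
```

```text
{'t': 13.55, 'tx': -81.72, 'ty': -0.35, 'tz': 60.15, 'tilt': -0.1, 'yaw': 13.37, 'roll': -0.07, 'Fx': 4.51, 'Fy': 0.79, 'Fz': 3.93, 'w': 0.0111}
shift [ 0.0004 -0.0012  0.0011] turn [0.0017 0.0006 0.0006]
```

View pics/side10z.png

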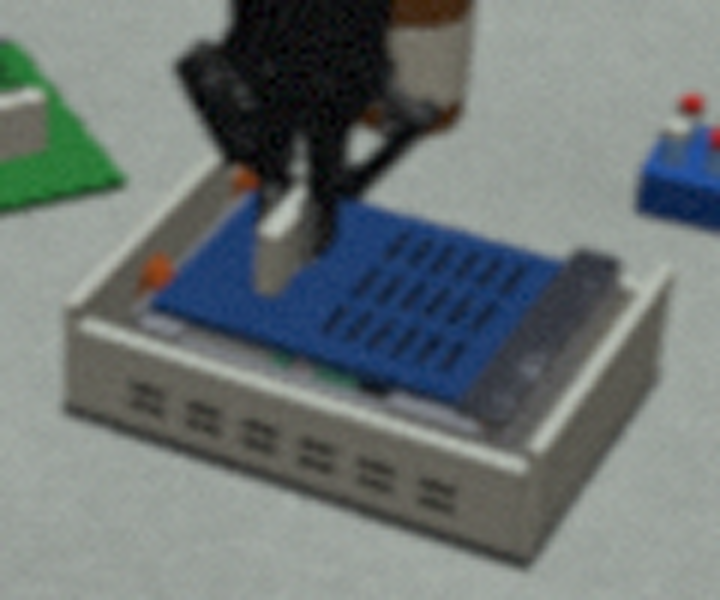

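View pics/w10.png

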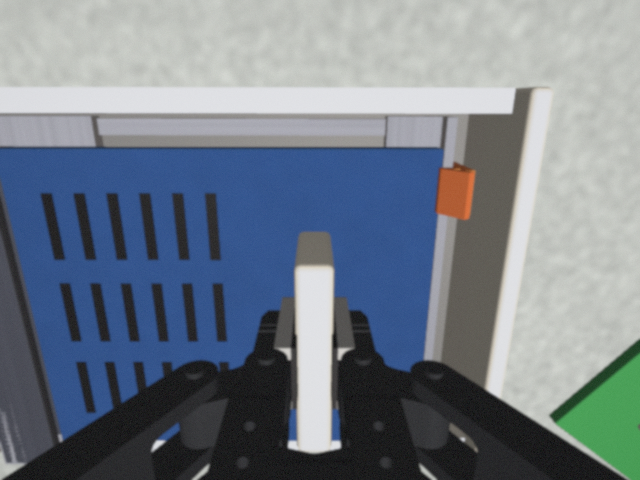

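The left catch's nose now lies over the cover edge at about (443,190) in the wrist view. I'll press down slightly more to make sure both are seated.

Request:
jog_arm --steps '[0.0002,-0.001,0.0005,0.001,0.0005,0,0,0.0003,-0.001,0.001,0.0017,0.0005,0,0,0.0003,-0.001,0.0014,0.002,0.0005,0,0,0.0003,-0.001,0.0014,0.002,0.0005,0,0,0.0003,-0.0005,0.001,0.002,0.0005,0,0]'

```text
t: 14.07
tcp_pos: [0.5272, -0.2144, 0.0733]
tool_rot: [-0.001, 0.62, 0.785, -0.002]
force: [0.2, 0.2, 4.6]
width: 0.0105
```

```bash
python3 st.py -81 60.1 0 0.2
```

```text
{'t': 14.07, 'tx': -81.79, 'ty': -0.34, 'tz': 60.54, 'tilt': -0.27, 'yaw': 13.37, 'roll': -0.07, 'Fx': 0.21, 'Fy': 0.14, 'Fz': 4.63, 'w': 0.0105}
shift [ 0.0004  0.0007 -0.0002] turn [-0.0022  0.0006  0.0005]
```

Request:
jog_arm --steps '[0,0,-0.0003,0,0,0,0,0,0,-0.0003,0,0,0,0,0,0,-0.0003,0,0,0,0.3,0,0,-0.0003,0,0,0,0.45,0,0,-0.0003,0,0,0,0.45]'

```text
t: 14.48
tcp_pos: [0.5262, -0.2148, 0.0732]
tool_rot: [-0.002, 0.62, 0.784, -0.003]
force: [-0.3, -0.3, -0.3]
width: 0.0383
```

```bash
python3 st.py -81 60.1 0 0.2;python3 - <<'E'
from cell import env; import cv2
c=env.read_camera("wrist"); cv2.imwrite("pics/w11.png",c["pixels"][:,:,::-1])
E
```

```text
{'t': 14.48, 'tx': -82.95, 'ty': -0.39, 'tz': 60.63, 'tilt': -0.39, 'yaw': 13.34, 'roll': -0.05, 'Fx': -0.39, 'Fy': -0.19, 'Fz': -0.33, 'w': 0.0383}
shift [ 0.0005  0.0019 -0.0003] turn [-0.0033  0.0004  0.0003]
```

View pics/w11.png

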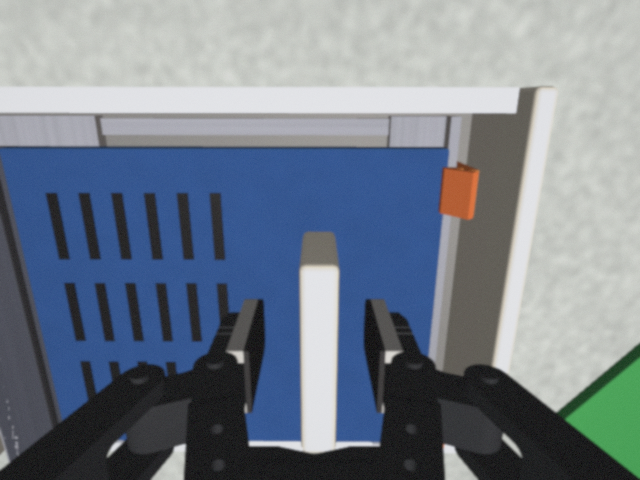

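Request:
jog_arm --steps '[0,0.001,-0.006,0,0,0,0.5,0,0.001,-0.02,0,0,0,0.5,0,0.001,-0.045,0,0,0,0.5,0,0.001,-0.08,0,0,0,0.5,0,0.001,-0.12,0,0,0,0.5]'

```text
t: 14.95
tcp_pos: [0.5266, -0.2139, 0.1933]
tool_rot: [-0.004, 0.62, 0.784, -0.003]
force: [1.2, -0.4, -0.2]
width: 0.0428
```

Request:
jog_arm --steps '[0.02,-0.01,-0.02,0,0,0,0.5,0.04,-0.025,-0.04,0,0,0,0.5,0.055,-0.04,-0.05,0,0,0,0.5,0.055,-0.04,-0.05,0,0,0,0.5,0.055,-0.04,-0.05,0,0,0,0.5]'

```text
t: 15.37
tcp_pos: [0.4753, -0.1694, 0.2453]
tool_rot: [-0.002, 0.62, 0.785, -0.004]
force: [0.2, -0.2, 1.4]
width: 0.0429
```

```bash
python3 st.py; python3 - <<'E'
from cell import env; import cv2,pickle
for n in ("wrist","side"):
    c=env.read_camera(n); cv2.imwrite(f"pics/{n}12.png",c["pixels"][:,:,::-1]); pickle.dump(c,open(f"{n}12.pkl","wb"))
im=cv2.imread("pics/side12.png"); cv2.imwrite("pics/side12z.png",cv2.resize(im[170:270,330:450],None,fx=6,fy=6,interpolation=cv2.INTER_CUBIC))
E
```

```text
{'t': 15.37, 'tx': -122.03, 'ty': 55.39, 'tz': 232.93, 'tilt': -0.49, 'yaw': 13.37, 'roll': -0.08, 'Fx': 0.14, 'Fy': -0.21, 'Fz': 1.36, 'w': 0.0429}
```

View pics/wrist12.png

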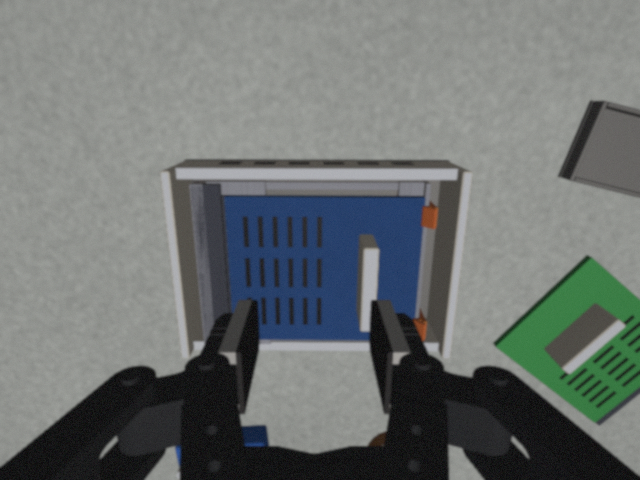

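View pics/side12z.png

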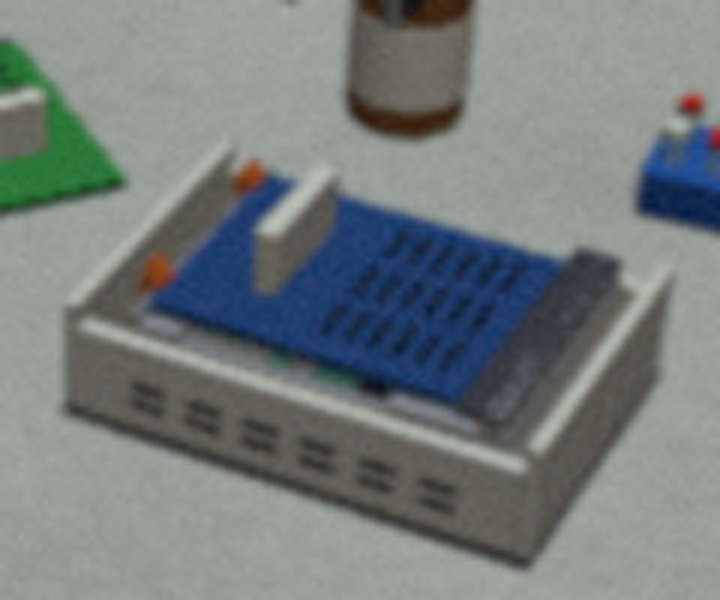

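```bash
python3 - <<'E'
from h import *; import pickle
c=pickle.load(open("wrist12.pkl","rb")); im=c["pixels"]
cv2.imwrite("pics/w12z.png",cv2.resize(im[155:365,390:480,::-1],None,fx=5,fy=2.8,interpolation=cv2.INTER_CUBIC))
cv2.imwrite("pics/w12y.png",cv2.resize(im[155:365,160:290,::-1],None,fx=5,fy=2.8,interpolation=cv2.INTER_CUBIC))
hsv=cv2.cvtColor(im,cv2.COLOR_RGB2HSV); b=((hsv[...,0]>95)&(hsv[...,0]<125)&(hsv[...,1]>100)).astype(np.uint8); b[:150]=0;b[360:]=0
cn=max(cv2.findContours(b,cv2.RETR_EXTERNAL,cv2.CHAIN_APPROX_NONE)[0],key=cv2.contourArea)
def edge(rowsel,cols,z):
    pts=[]
    for u in cols:
        v=np.where(b[:,u])[0]; pts.append((u,v.min() if rowsel<0 else v.max()))
    W=ray(c,np.array(pts,float)+[0,-.5 if rowsel<0 else .5],z)[:,:2]-CTR; X=W@A2*1000;Y=W@N2*1000; k=np.polyfit(X,Y,1); return np.polyval(k,0).round(2),np.degrees(np.arctan(k[0])).round(2)
print("+y edge",edge(-1,range(240,410,5),.068)); print("-y edge",edge(1,range(265,365,5),.068))
# left/right edges along rows
for nm,f in (("far",max),("near",min)):
    P=np.array([(f(np.where(b[v])[0])+(.5 if nm=="far" else -.5),v) for v in list(range(235,300,3))],float)
    W=ray(c,P,.068)[:,:2]-CTR; X=W@A2*1000;Y=W@N2*1000;k=np.polyfit(Y,X,1); print(nm,np.polyval(k,0).round(2),np.degrees(np.arctan(k[0])).round(2))
def pr(nm,p,z):
    w=ray(c,[p],z)[0][:2]-CTR; print(nm,(1000*w@A2).round(1),(1000*w@N2).round(1))
E
```

```text
+y edge (np.float64(64.37), np.float64(-0.27))
-y edge (np.float64(-64.91), np.float64(-0.65))
far 90.0 0.11
near -68.77 -0.07
```

View pics/w12z.png

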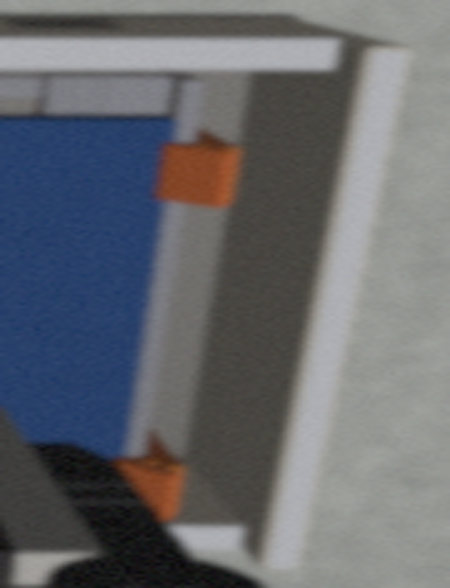

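View pics/w12y.png

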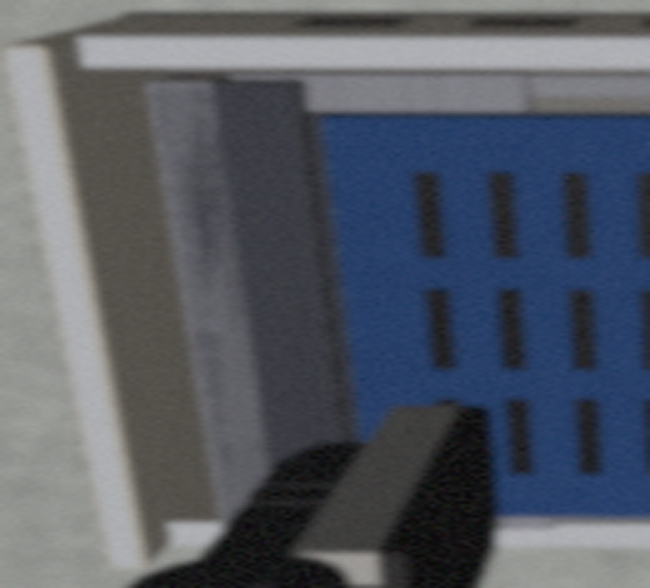

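Request:
jog_arm --steps '[0.02,0.015,0,0,0,0,0.7,0.04,0.03,0,0,0,0,1,0.06,0.045,-0.01,0,0,0,1,0.07,0.05,-0.01,0,0,0,1,0.07,0.05,-0.01,0,0,0,1]'

```text
t: 15.88
tcp_pos: [0.5089, -0.0875, 0.2527]
tool_rot: [-0.004, 0.619, 0.786, -0.003]
force: [0.4, 0.1, -1.2]
width: 0.0851
```

Request:
jog_arm --steps '[0,0,0,0,0,0,1,0,0,0,0,0,0,1,0,0,0,0,0,0,1,0,0,0,0,0,0,1,0,0,0,0,0,0,1]'

```text
t: 16.3
tcp_pos: [0.5087, -0.0886, 0.2525]
tool_rot: [-0.004, 0.619, 0.785, -0.003]
force: [-0.6, 0.6, 0.4]
width: 0.0856
```

```bash
python3 st.py; python3 - <<'E'
from h import *; from cell import env
c=env.read_camera("wrist"); im=c["pixels"]; cv2.imwrite("pics/w13.png",im[:,:,::-1])
u=[proj(c,[*(CTR+A2*.0915+N2*y),.07])[0] for y in(.05,-.05)]; print(u)
v0=int(min(p[1] for p in u))-20; v1=int(max(p[1] for p in u))+25; x0=int(min(p[0] for p in u))-30
cv2.imwrite("pics/w13z.png",cv2.resize(im[v0:v1,x0:x0+80,::-1],None,fx=5,fy=4,interpolation=cv2.INTER_CUBIC))
c=env.read_camera("top"); cv2.imwrite("pics/top13.png",c["pixels"][:,:,::-1])
E
```

```text
{'t': 16.3, 'tx': -70.98, 'ty': 126.16, 'tz': 240.36, 'tilt': -0.58, 'yaw': 13.49, 'roll': 0.16, 'Fx': -0.42, 'Fy': 0.67, 'Fz': 0.36, 'w': 0.0856}
[array([357.42327471, 292.66449781]), array([353.69016308, 389.38886388])]
```

View pics/w13z.png

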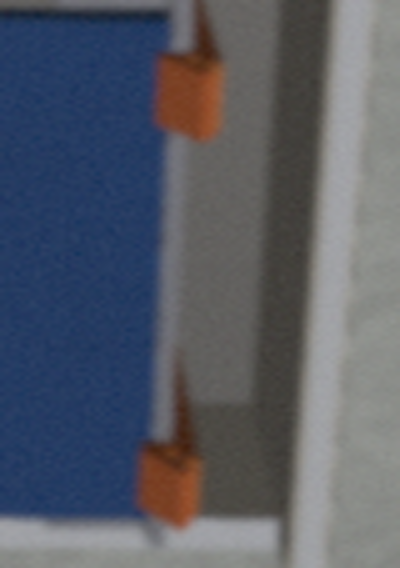

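View pics/top13.png

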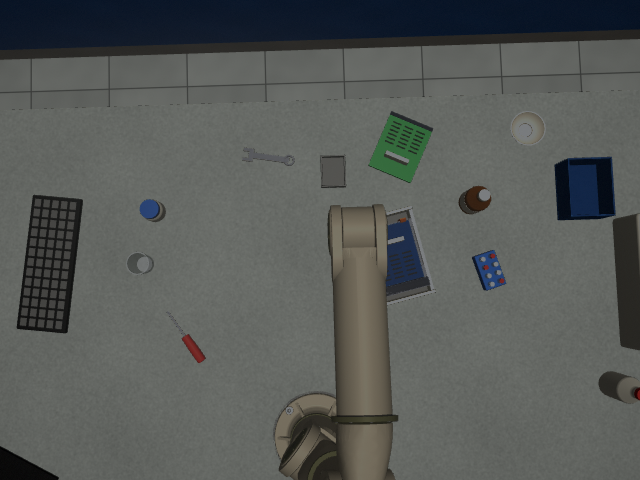

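Both catches' noses lie over the cover's far edge, at (160–220, 50–140) and (140–200, 440–525) in the crop. The bystanders stand where they did at the start, and the arm is clear of everything.

```bash
python3 -c "
from cell import env
print(env.job_done()); print(env.read_state()['t'])"
```

```text
the job is handed in; nothing more can be done
None
the job is handed in; nothing more can be done
```

The blue cover is back on the module, with both orange catches over its far edge, and the job was handed in at about 16.4 s. No verdict was reported.

**What I did:**
- I gripped the cover by its rib and set the tongue on the ledge at a 9° tilt. I then slid it in under the lip until the strip pushed back.
- I pressed the strip in by an estimated 2.6 to 3 mm, lowered the cover flat past the catches, let go and backed off. That travel comes from the arm's position and the push-back force, as the strip can't be seen.

**Forces:** the readings I took after each move stayed within about 7 N sideways and 8.5 N down. These are not continuous, so short peaks between readings were not seen.

**Last checks:**
- **Catches:** the last close wrist picture shows both noses over the cover's far edge.
- **Alignment:** the cover is centred to about 0.3 mm. Three of its edges are within 0.3° of the module's axes. The fourth, partly hidden by the gripper, read 0.65° off.
- **Surroundings:** nothing else on the bench has visibly moved, and the arm was clear, about 0.25 m up.

**Disagreements:** the top and wrist cameras differed by about 3 mm on where the groove and the cover are. I settled the groove position by feel, at about 70.5 mm from the module centre I measured.

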